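Balance and pin the rocking tin tray

TASK

The rocking tray of the packing stand leans because only its left pocket (seen from the robot) holds a tin. Stand the matching tin from the table upright in the empty right pocket so that the tray comes level, then take the lock pin out of its parking block and push it through the slanted bracket and the tray's tongue until its collar sits on the bracket, locking the tray level. Leave the other goods on the table where they are.

Things in the scene. Friction and masses are not known exactly. Their poses are not given: they have to be found in the camera images.
- stand: Fixed steel stand of the rocking tray, bolted down; its place and yaw vary. Base plate 220 x 130 x 12 mm (from 120 mm before to 100 mm behind the origin). Origin: on the table top straight below the middle of the pivot. x axis: along the pivot, away from the robot at yaw 0; y: along the tray to its left end; z up. The pivot is 105 mm up.
- tray (a joint): Tilt of the aluminium rocking tray (deck 90 x 320 mm, mast 36 mm wide at its middle) about the stand's x axis, rad: 0 level, positive with the left (+y) end up, stops at +-0.14. A soft spring (1.1 N m/rad) centres it when both sides carry the same; with the left tin alone it lies near -0.14, right end up. A tin, or a push of about 1 N, in the right pocket brings it level.
- pocket_left (a point): Centre of the floor of the tray's left round pocket, which holds the loaded tin; when level, 120 mm to the left (+y) of the pivot and 98 mm above the table. The pocket wall is 11 mm high, inner diameter 60 mm at the floor widening to about 69 mm at the rim (outer rim 76 mm). Its frame is the tray's: x, y, z as the stand's when level.
- pocket_right (a point): The same for the empty right pocket; when level, 120 mm to the right (-y) of the pivot and 98 mm above the table; about 17 mm higher while the tray leans.
- tin_loaded: Food tin, steel with a red band, 54 mm diameter, 90 mm tall (its top 12 mm narrow to 46 mm), about 0.2 kg, standing in the left pocket. Origin: centre of its bottom; z up through the tin.
- tin_spare: The matching tin, the same in size and weight, standing upright on the table at the left or right of the stand, on whichever side the parking block is not. Origin: centre of its bottom; z up through the tin. (The other tin on the table is wide and flat.)
- parking_block: Fixed grey block 70 x 70 mm, 75 mm tall, with an upright through hole of 18 mm diameter in which the pin is parked. Origin: centre of its underside; z up.
- pin: Steel lock pin, 0.12 kg, 103 mm long: square knob 24 x 24 mm from 5 to 45 mm above the origin, collar 34 mm diameter from 0 to 5 mm, shaft 14 mm diameter down to -46 mm, conical tip narrowing to 6 mm at -58 mm. Origin: on the axis at the collar's underside; z from tip to knob; x, y square to the knob's flats. Parked upright, origin 75 mm above the table, knob up.
- pin_tip (a point): The end of the pin's conical tip, 58 mm below the pin's origin on its axis.
- clevis: Slanted steel bracket fixed to the stand's robot side: two plates 66 x 84 x 8 mm, 13 mm apart, each with a 17 mm hole on one axis; the tray's tongue lies between. Origin: on that axis midway between the plates, 75 mm before the pivot, 165 mm above the table. z: along the axis, up out of the upper plate, leaning 30 degrees from vertical to the stand's -x; y: the stand's y.
- hole_mouth (a point): Centre of the hole at the upper plate's outer face, 14.5 mm along the clevis z from its origin; the pin's origin comes here when the collar sits on the bracket. Its frame is the clevis's: the pin goes in along its -z.
- tongue_hole (a point): Centre of the 18 mm hole in the tray's 10 mm thick tongue (36 mm wide), which swings with the tray: on the clevis axis when the tray is level, about 8 mm to one side when it leans. The shaft enters the upper plate, the tongue and the lower plate in turn; below it is open.
- flat_tin: Bystander: wide flat tin, 86 mm diameter, 45 mm tall. Origin: centre of its bottom.
- jar: Bystander: glass jar, 72 mm diameter, 115 mm tall. Origin: centre of its bottom.
- wrench: Bystander: steel wrench 180 mm long lying behind the stand. Origin near its middle.
- small_carton: Bystander: cardboard carton 110 x 90 x 70 mm behind the stand. Origin: centre of its underside.
- gift_box: Bystander: gift box 160 x 100 x 59 mm behind the stand. Origin: centre of its underside.

How it is judged:
On the way, in this order (a step that is already met when the one before it is completed fails the run):
1. the matching tin stands released in the right pocket and the tray is level, the pin not yet in the bracket (distance between tin_spare and pocket_right below 0.01 m and angle between each of tin_spare, tin_loaded's own z axis and vertical below 0.08 rad and distance between tin_loaded and pocket_left below 0.01 m and value of joint tray between -0.03 and 0.03 rad and contact force between the fingers and tin_spare below 0.1 N and distance between pin and hole_mouth above 0.06 m), for 0.2 s.
2. the pin is through bracket and tongue, its collar on the bracket (distance between pin and hole_mouth below 0.005 m and angle between the z axis of pin and the z axis of clevis, either way round below 0.12 rad and value of joint tray between -0.03 and 0.03 rad), for 0.2 s.
At the end, for the whole second after the job is handed in: Both tins upright (0.08 rad) in their pockets (bottom within 10 mm of the floor centre), tray level within 0.03 rad, pin through all holes with its collar underside within 5 mm of the hole mouth and axis within 0.12 rad of the hole; all released, at rest (all of step 2 and distance between tin_spare and pocket_right below 0.01 m and angle between each of tin_spare, tin_loaded's own z axis and vertical below 0.08 rad and distance between tin_loaded and pocket_left below 0.01 m and linear speed of each of pin, tin_spare, tin_loaded below 0.02 m/s); the robot touches nothing.
It fails at once if another thing on the table is pushed more than 30 mm (distance of any of flat_tin, jar, wrench, small_carton, gift_box from where it was at the start of the episode above 0.03 m).
It also fails if it takes over 58 s, if anything falls off the work surface, if the arm or the gripper's body presses on something with over 40 N, if the wrist force passes 120 N, or if a joint passes its speed limit or range.

ROBOT

A 6-joint arm with a two-finger parallel gripper is mounted at the origin on the work surface. World frame = base frame: x ahead of the robot, y to its left, z up, the work surface at z = 0. Lengths are in m, angles in rad, forces in N, time in s.
With the tool pointing down it reaches from about 0.4 to 0.825 m from the base axis. Payload 7 kg.
Tool frame: the origin (TCP) lies midway between the tips of the shut fingers; the grasp point (between the pads) lies 19 mm behind it; z points along the fingers, y is the direction in which the jaws open and shut (so a half turn about z gives the same grasp; the last joint's range is limited). The gripper opens to 88 mm and grips with 3 to 60 N. Pads are 19 mm wide; open, the fingers measure 130 mm over their backs; the gripper's body (78 mm by 193 mm) begins 47 mm behind the grasp point.
Start: joints at [1.61, 0.359, 0.012, 0, -1.224, -0.288], TCP at [0.166, 0.654, 0.227] pointing down, gripper open.
Joint ranges: [-3.07, 3.07], [-1.43, 2.12], [-1.02, 1.25], [-3.03, 1.67], [-3.05, -0], [-3.03, 3.03]. Speed limits (rad/s): [2.39, 2.39, 3.01, 3.14, 3.14, 3.14].

INTERFACE

Orientations are given as [roll, pitch, yaw] about the fixed x, y, z axes, in that order (R = Rz(yaw) Ry(pitch) Rx(roll)).
In Python, from workcell import env gives the robot as it stands. The module is installed in compiled form; this text tells all that it offers.
- The arm moves only by the tool play_rows, never from a script. Its argument "rows" is a list of rows, each a list of 7 numbers: the turn, a rotation vector about the tool's x, y, z in rad, then the shift along the tool's x, y, z in cm, then the opening, from 0 (shut) to 1 (fully open). A call has 1 to 20 rows; each row is the pose to reach, as a shift and turn from the pose measured when the call began, along the tool's axes at that moment; what a row does not reach only later rows make up. A row lasts 1/12 s, in which the tool goes at most 41.7 mm and 7.16 degrees, less where a joint would pass 70% of its speed; a pose out of reach is approached as far as the arm can. A call with a gripper value outside its range is refused whole. The fingers move at their own pace and stop on an object; "newtons" is the grip in N (left out, the last holds). Time passes only in rows, so rows that repeat a pose let the fingers close. It gives the time, the measured TCP pose, the force and the opening at its end, in the units of the state.
- env.read_state(): the state, without advancing time (a new reading comes with each control period).
- env.capture(name): name is "scene" or "top" or "wrist"; returns (picture, depth): 384x512x3 uint8, blue, green, red; 384x512 float32, m along the optical axis (not along the pixel's ray), 0 where there is no reading.
- env.get_calibration(name): a dict with "fx", "fy", "cx", "cy" (pixels), "extrinsics" (4x4, takes a point from world to camera coordinates). Camera axes: x right, y down, z forward; pixel columns grow to the right and rows downward; lengths in m; the calibration is good to about 2 mm. A picture is of the moment at which its call begins: read the wrist's pose just before it. get_calibration takes no time and is no camera call; for the wrist camera it gives the pose at the moment of the call.
- env.finish_job(): hands the job in, once; it reports no verdict.
The state is a dict: "clock": time; "qpos": joint angles; "qvel": joint speeds; "effort": joint torques, N m; "tcp_pos": TCP position; "ee_rot": TCP orientation; "force": force on the tool from outside, world axes, zero at the start; "moment": the same for the moment, N m; "gripper_width": opening from 0.0 (shut) to 1.0 (fully open).
Only numpy, scipy, OpenCV 4.12 (cv2) and the standard library are available. Lean on these libraries where they do the work, as an engineer would, in place of code of your own. Each camera call takes 0.05 s, during which the arm holds its last target.

## Working session

There is one attempt and no reset: what is moved stays moved. The work goes in short steps, Python scripts to look and compute and a tool call to move; the robot and the scene stay as the last step left them, time stands still between calls to the robot, and variables do not carry over. Pictures are saved under pics/ and viewed, and the job is handed in when it is done.

Besides the shell and the picture viewer there is one more tool, called after ">>>" as name(argument=value, ...) on one line, values as JSON. play_rows: Moves the arm, as the interface text tells. Its arguments: {"type":"object","properties":{"rows":{"type":"array","items":{"type":"array","items":{"type":"number"}}},"newtons":{"type":"number"}},"required":["rows"]}

```bash
mkdir -p pics; cat > h.py <<'E'
import numpy as np, cv2
from workcell import env
from scipy.spatial.transform import Rotation as R
def cap(n,save=None):
    c=env.get_calibration(n); im,d=env.capture(n)
    if save: cv2.imwrite('pics/'+save+'.png',im)
    np.savez('last_%s.npz'%n,im=im,d=d,E=c['extrinsics'],k=[c['fx'],c['fy'],c['cx'],c['cy']])
    return im,d,c
def load(n):
    z=np.load('last_%s.npz'%n); k=z['k']
    return z['im'],z['d'],dict(fx=k[0],fy=k[1],cx=k[2],cy=k[3],extrinsics=z['E'])
def cloud(d,c):
    v,u=np.mgrid[:d.shape[0],:d.shape[1]]
    p=np.stack([(u-c['cx'])/c['fx']*d,(v-c['cy'])/c['fy']*d,d],-1)
    T=np.linalg.inv(np.array(c['extrinsics'])); return p@T[:3,:3].T+T[:3,3]
def ray(u,v,c,z):
    T=np.linalg.inv(np.array(c['extrinsics'])); r=T[:3,:3]@np.array([(u-c['cx'])/c['fx'],(v-c['cy'])/c['fy'],1]); o=T[:3,3]
    return o+r*(z-o[2])/r[2]
def proj(P,c):
    E=np.array(c['extrinsics']); q=np.atleast_2d(P)@E[:3,:3].T+E[:3,3]
    return np.stack([q[:,0]/q[:,2]*c['fx']+c['cx'],q[:,1]/q[:,2]*c['fy']+c['cy']],-1)
E
python3 - <<'E'
from h import *
print(env.read_state())
for n in ['scene','top','wrist']:
    im,d,c=cap(n,n+'0'); print(n,c['fx'],np.round(np.linalg.inv(c['extrinsics']),3).tolist(),d.min(),d.max())
E
```

```text
{'clock': 0.0, 'qpos': array([ 1.61011989e+00,  3.59422818e-01,  1.10857808e-02, -3.25216698e-04,
       -1.22411090e+00, -2.88074259e-01]), 'qvel': array([-0.00066147, -0.00050056, -0.00215501,  0.00053803, -0.00038647,
       -0.00205991]), 'effort': array([-1.03747429e-04, -5.82715166e+01,  2.93062019e+01,  6.99736163e+00,
        6.87495005e-03, -1.51219219e-04]), 'tcp_pos': array([0.16611161, 0.65375026, 0.22561566]), 'ee_rot': array([ 3.13992224e+00, -1.76149925e-04, -2.48861307e-01]), 'force': array([-0.7779548 ,  0.90403191,  0.35847739]), 'moment': array([-0.01309955, -0.01311203,  0.01410817]), 'gripper_width': 1.0018073708743196}
scene 425.07416061510474 [[-0.876, 0.417, -0.243, 0.867], [0.483, 0.752, -0.449, 0.443], [-0.004, -0.51, -0.86, 0.991], [0.0, 0.0, 0.0, 1.0]] 0.0 2.7670677
top 405.02743270970603 [[0.03, -0.996, 0.079, 0.525], [-1.0, -0.03, 0.001, -0.001], [0.001, -0.079, -0.997, 1.287], [0.0, 0.0, 0.0, 1.0]] 0.0 2.1512291
wrist 304.6615800298361 [[-0.245, -0.939, -0.241, 0.229], [-0.97, 0.237, 0.06, 0.638], [0.001, 0.249, -0.969, 0.384], [0.0, 0.0, 0.0, 1.0]] 0.0 0.47544792
```

View pics/scene0.png

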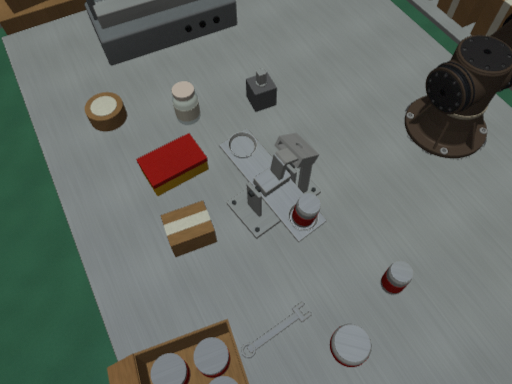

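View pics/top0.png

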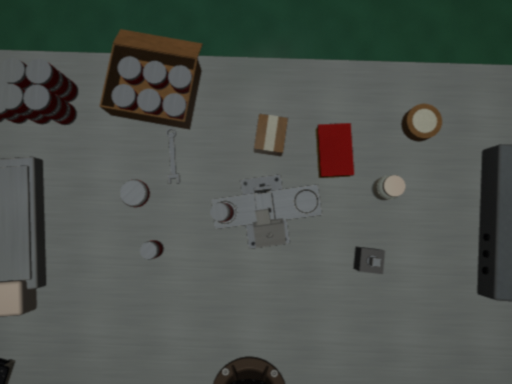

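View pics/wrist0.png

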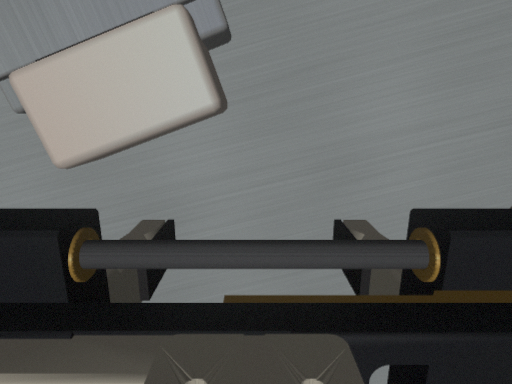

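Top view: loaded tin at (223,212), empty right pocket (306,202), bracket (268,235), spare tin (150,249), parked pin (374,261) and the flat tin (133,193). Next I'll measure these.

```bash
python3 - <<'E'
from h import *
for n in ['top','scene']:
    im,d,c=load(n); P=cloud(d,c)
    print(n)
    for nm,lo,hi,box in [('sparetop',.08,.1,None)]:
        m=(P[...,2]>.075)&(P[...,2]<.1)&(d>0)
        k,l,s,ce=cv2.connectedComponentsWithStats(m.astype(np.uint8))
        for i in range(1,k):
            if s[i,4]>25:
                q=P[l==i]; print(s[i],np.round(ce[i],1),np.round(q.mean(0),4),np.round(q.min(0),3),np.round(q.max(0),3))
im,d,c=load('top')
cv2.imwrite('pics/topcrop.png',cv2.resize(im[165:285,195:395],None,fx=4,fy=4,interpolation=cv2.INTER_CUBIC))
im,d,c=load('scene')
cv2.imwrite('pics/scenecrop.png',cv2.resize(im[60:250,190:340],None,fx=3.1,fy=3.1,interpolation=cv2.INTER_CUBIC))
E
```

```text
top
[  99   31  102   93 1875] [151.9  62. ] [1.0031 0.3256 0.0889] [0.82  0.182 0.075] [1.104 0.475 0.1  ]
[53 73 15 22 94] [62.  86.2] [0.9193 0.5941 0.0879] [0.897 0.584 0.075] [0.959 0.616 0.1  ]
[ 47  97  19  23 105] [ 59.7 110.6] [0.8439 0.5963 0.0874] [0.821 0.582 0.075] [0.884 0.633 0.1  ]
[  0 111  13   7  49] [  6.6 114.4] [0.8273 0.7552 0.0876] [0.82  0.741 0.075] [0.837 0.778 0.1  ]
[ 22 111  17   8  52] [ 31.7 114.8] [0.8282 0.6794 0.088 ] [0.821 0.665 0.076] [0.838 0.706 0.1  ]
[ 489  144   23  157 2260] [500.3 223.5] [ 0.5455 -0.7233  0.094 ] [ 0.323 -0.76   0.075] [ 0.782 -0.695  0.1  ]
[   0  165   31  152 3911] [ 13.5 239.8] [0.4541 0.7094 0.081 ] [0.231 0.655 0.075] [0.677 0.768 0.099]
[378 175  20  24 119] [383.5 188.3] [ 0.6384 -0.3819  0.0868] [ 0.61  -0.423  0.076] [ 0.679 -0.367  0.098]
[266 190  17  29 130] [275.8 203.1] [ 0.5842 -0.0623  0.0979] [ 0.54  -0.081  0.092] [ 0.623 -0.032  0.1  ]
[214 192  46  36 874] [239.5 210.1] [0.5608 0.044  0.0864] [ 0.509 -0.012  0.075] [0.615 0.119 0.1  ]
[139 241  19  18 265] [148.4 249.8] [0.4363 0.3071 0.0891] [0.412 0.
[... 705 characters left out ...]
0 415] [449.4 119.7] [0.0476 0.0292 0.0873] [-0.025 -0.056  0.075] [0.074 0.082 0.1  ]
[298 172  13  13  62] [303.9 178.7] [ 0.4966 -0.0014  0.0881] [ 0.476 -0.005  0.076] [0.512 0.002 0.1  ]
[ 260  175   66   65 1356] [288.9 206.5] [0.5697 0.0472 0.087 ] [ 0.507 -0.023  0.075] [0.615 0.129 0.1  ]
[252 195  10  10  43] [257.1 200.2] [ 0.6285 -0.0048  0.0869] [ 0.621 -0.023  0.075] [0.633 0.004 0.099]
[388 260  26  25 482] [400.4 272.2] [0.4402 0.3099 0.0895] [0.412 0.282 0.075] [0.463 0.335 0.096]
[134 320  95  64 415] [174.2 344.5] [0.9372 0.209  0.0894] [0.825 0.189 0.075] [1.023 0.245 0.1  ]
[110 355  26  29 508] [122.8 371.4] [1.0472 0.2066 0.0885] [1.021 0.18  0.075] [1.074 0.239 0.1  ]
```

View pics/topcrop.png

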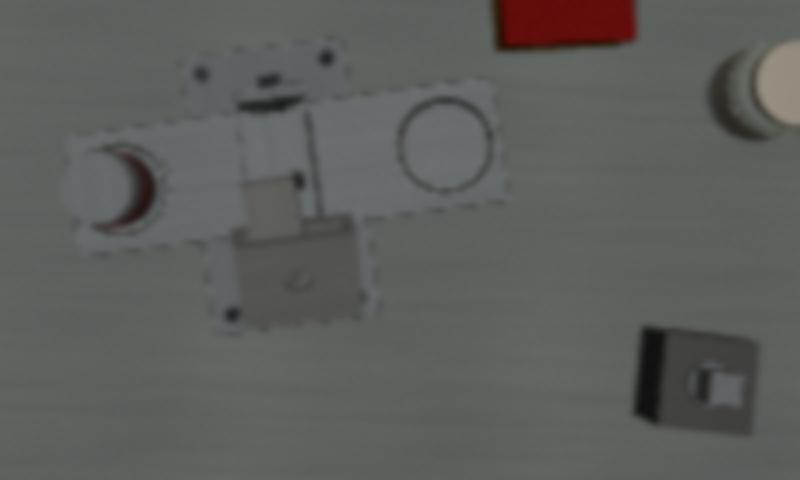

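View pics/scenecrop.png

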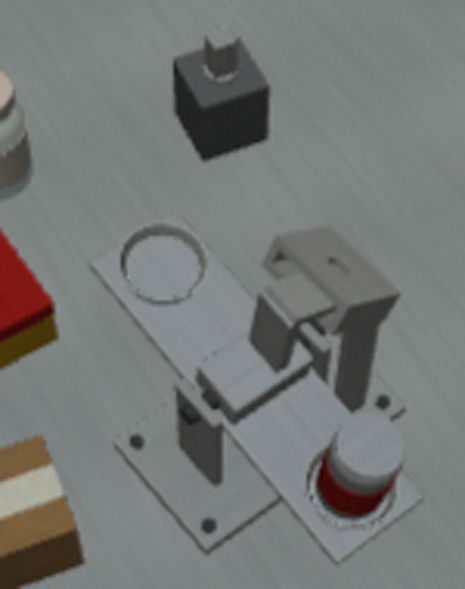

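```bash
python3 - <<'E'
from h import *
im,d,c=load('top')
t=lambda a,b:(195+(a+.5)/4-.5,165+(b+.5)/4-.5)
im2,d2,c2=load('scene'); s=lambda a,b:(190+(a+.5)/3.1-.5,60+(b+.5)/3.1-.5)
g=lambda n,p,q,z: print(n,'top',np.round(ray(*t(*p),c,z),4)[:2] if p else '', 'scene',np.round(ray(*s(*q),c2,z),4)[:2] if q else '')
g('Rrim',(445,145),(163,265),.126+.0)
g('Ltop',(98,187),(368,440),.171)
g('base screw bl',(202,74),(207,525),.012)
g('base screw br',(326,58),(136,441),.012)
g('base screw fl',(232,314),(384,402),.012)
g('holemouth',(299,281),(339,262),.1776)
g('knobtop',(727,389),(224,37),.120)
# block top corners
for p in [(641,326),(758,342),(751,435),(634,418)]: pass
for p in [(665,332),(758,342),(751,435),(661,421)]: print('blk',np.round(ray(*t(*p),c,.075),4))
# spare
for n,(im,d,c) in dict(top=load('top'),scene=load('scene')).items():
    print(n,'spare', ray(*((150.5,249.5) if n=='top' else (400,270)),c,.09))
E
```

```text
Rrim top [ 0.5917 -0.1469] scene [ 0.5949 -0.1433]
Ltop top [0.5529 0.0968] scene [0.5535 0.0948]
base screw bl top [0.6486 0.032 ] scene [0.6506 0.0308]
base screw br top [ 0.6643 -0.0657] scene [ 0.6655 -0.0674]
base screw fl top [0.461  0.0025] scene [0.4605 0.0023]
holemouth top [ 0.493  -0.0429] scene [ 0.4919 -0.0453]
knobtop top [ 0.424  -0.3522] scene [ 0.4226 -0.3504]
blk [ 0.4606 -0.3194  0.075 ]
blk [ 0.4554 -0.3885  0.075 ]
blk [ 0.3871 -0.3837  0.075 ]
blk [ 0.3953 -0.3171  0.075 ]
top spare [0.43734255 0.30076809 0.09      ]
scene spare [0.43799342 0.30543425 0.09      ]
```

```bash
cat >> h.py <<'E'
def go(pos,rpy=None,Rm=None):
    s=env.read_state(); R0=R.from_euler('xyz',s['ee_rot']); 
    R1=R.from_matrix(Rm) if Rm is not None else R.from_euler('xyz',rpy)
    rv=(R0.inv()*R1).as_rotvec(); sh=R0.inv().apply(np.array(pos)-s['tcp_pos'])*100
    n=max(np.linalg.norm(sh)/4.17,np.degrees(np.linalg.norm(rv))/7.16)
    print('row',np.round(rv,4).tolist(),np.round(sh,2).tolist(),'n>=%.1f'%n)
def st():
    s=env.read_state(); print('t',round(s['clock'],2),'q',np.round(s['qpos'],3),'tcp',np.round(s['tcp_pos'],4),'rpy',np.round(s['ee_rot'],4),'F',np.round(s['force'],2),'w',round(s['gripper_width'],3))
E
python3 - <<'E'
from h import *
go([.437,.303,.20],[np.pi,0,-1.416])
E
```

```text
row [0.001, -0.0008, 1.1671] [34.89, 27.33, 2.62] n>=10.6
```

>>> play_rows(rows=[[0,0,1.167,34.9,27.3,2.6,1],[0,0,1.167,34.9,27.3,2.6,1],[0,0,1.167,34.9,27.3,2.6,1],[0,0,1.167,34.9,27.3,2.6,1],[0,0,1.167,34.9,27.3,2.6,1],[0,0,1.167,34.9,27.3,2.6,1],[0,0,1.167,34.9,27.3,2.6,1],[0,0,1.167,34.9,27.3,2.6,1],[0,0,1.167,34.9,27.3,2.6,1],[0,0,1.167,34.9,27.3,2.6,1],[0,0,1.167,34.9,27.3,2.6,1],[0,0,1.167,34.9,27.3,2.6,1],[0,0,1.167,34.9,27.3,2.6,1]])

```text
clock: 1.23
tcp_pos: [0.4378, 0.3018, 0.2]
ee_rot: [3.141, -0.001, -1.419]
force: [0.3, 0.3, -0.2]
gripper_width: 0.998
```

```bash
python3 - <<'E'
from h import *
st(); cap('wrist','w1'); st(); cap('top','top1')
E
```

```text
t 1.23 q [ 9.730e-01  1.440e-01 -3.410e-01  1.000e-03 -1.087e+00 -8.210e-01] tcp [0.4378 0.3018 0.2   ] rpy [ 3.1408e+00 -1.5000e-03 -1.4189e+00] F [ 0.35  0.33 -0.16] w 0.998
t 1.28 q [ 0.975  0.144 -0.341  0.    -1.087 -0.822] tcp [0.4374 0.3027 0.2001] rpy [ 3.1410e+00 -1.2000e-03 -1.4175e+00] F [ 0.3  -0.3   0.83] w 1.001
```

View pics/w1.png

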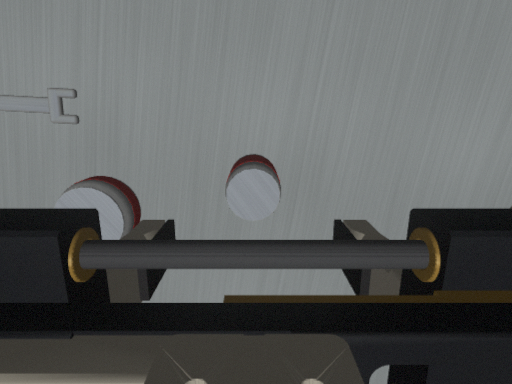

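The wrist view shows the spare tin's top disc, centred near (253,193), just ahead of the TCP. The flat tin is at (100,210).

```bash
python3 - <<'E'
from h import *
im,d,c=load('wrist'); P=cloud(d,c)
m=(P[...,2]>.085)&(P[...,2]<.095)&(d>0); m[240:]=0;m[:,:200]=0;m[:,320:]=0
k,l,s,ce=cv2.connectedComponentsWithStats(m.astype(np.uint8)); i=1+np.argmax(s[1:,4]); print(s[i],ce[i],P[l==i].mean(0),P[l==i].min(0),P[l==i].max(0))
cn,_=cv2.findContours((l==i).astype(np.uint8),0,1); (u,v),rad=cv2.minEnclosingCircle(cn[0]); e=cv2.fitEllipse(cn[0]); print(u,v,e, ray(e[0][0],e[0][1],c,.09), ray(*ce[i],c,.09))
g=cv2.cvtColor(im,6); 
mm=((g>150)&(l*0+1>0)).astype(np.uint8); mm[240:]=0;mm[:,:220]=0;mm[:,290:]=0;mm[:160]=0
cn,_=cv2.findContours(mm,0,1); q=max(cn,key=cv2.contourArea); print(cv2.fitEllipse(q),ray(*cv2.fitEllipse(q)[0],c,.09))
go([.4375,.3035,.057],[np.pi,0,-1.416])
E
```

```text
[ 226  168   54   53 2232] [252.55421147 194.34363799] [0.43602316 0.30846935 0.09014038] [0.41100711 0.28421262 0.08735587] [0.4606891  0.33365705 0.0926439 ]
252.61386108398438 194.46534729003906 ((252.57476806640625, 194.3271026611328), (51.73155212402344, 53.45670700073242), 91.35404205322266) [0.43602273 0.30835354 0.09      ] [0.43603889 0.30837185 0.09      ]Traceback (most recent call last):
  File "<stdin>", line 8, in <module>
ValueError: max() iterable argument is empty
```

```bash
python3 - <<'E'
from h import *
st();go([.4365,.3085,.038],[np.pi,0,-1.416])
E
```

```text
t 1.33 q [ 9.760e-01  1.440e-01 -3.410e-01  1.000e-03 -1.087e+00 -8.220e-01] tcp [0.4371 0.3034 0.2002] rpy [ 3.1412e+00 -1.1000e-03 -1.4163e+00] F [-0.6  -0.35  0.15] w 1.002
row [0.0004, -0.0011, -0.0003] [-0.53, -0.03, 16.22] n>=3.9
```

>>> play_rows(rows=[[0,-0.001,0,-0.53,0,8,1],[0,-0.001,0,-0.53,0,12,1],[0,-0.001,0,-0.53,0,16.2,1],[0,-0.001,0,-0.53,0,16.2,1],[0,-0.001,0,-0.53,0,16.2,1],[0,-0.001,0,-0.53,0,16.2,1],[0,-0.001,0,-0.53,0,16.2,0],[0,-0.001,0,-0.53,0,16.2,0],[0,-0.001,0,-0.53,0,16.2,0],[0,-0.001,0,-0.53,0,16.2,0],[0,-0.001,0,-0.53,0,16.2,0],[0,-0.001,0,-0.53,0,16.2,0]], newtons=25)

```text
clock: 2.33
tcp_pos: [0.4367, 0.3089, 0.0392]
ee_rot: [-3.141, 0.001, -1.416]
force: [-0.4, -0.8, 0.3]
gripper_width: 0.606
```

```bash
python3 - <<'E'
from h import *
st(); go([.4365,.3085,.20],[np.pi,0,-1.416])
E
```

```text
t 2.33 q [ 0.982  0.331 -0.527 -0.    -0.712 -0.828] tcp [0.4367 0.3089 0.0392] rpy [-3.1406e+00  1.2000e-03 -1.4162e+00] F [-0.36 -0.8   0.34] w 0.606
row [-0.001, 0.0012, -0.0002] [0.01, 0.01, -16.09] n>=3.9
```

```bash
python3 - <<'E'
from h import *
im,d,c=load('top'); P=cloud(d,c)
m=(abs(P[...,0]-.54)<.13)&(abs(P[...,1]+.02)<.2)&(d>0)
print('maxz',P[m][:,2].max(), np.sort(P[m][:,2])[-40:])
st(); go([.593,-.1485,.25],[np.pi,0,-1.416])
E
```

```text
maxz 0.20854004446272412 [0.20270611 0.20276145 0.20285337 0.20297754 0.20299755 0.20319953
 0.20348877 0.20362359 0.203768   0.20395788 0.20397272 0.20418848
 0.20452966 0.20453324 0.20493527 0.20495058 0.20503228 0.20513469
 0.20514916 0.20527936 0.20537032 0.20542311 0.20556887 0.20568468
 0.20570604 0.20579401 0.20589639 0.20598864 0.20609957 0.20643757
 0.20674639 0.20688845 0.20714069 0.20727848 0.20734351 0.20761314
 0.207625   0.20789462 0.20836104 0.20854004]
t 2.33 q [ 0.982  0.331 -0.527 -0.    -0.712 -0.828] tcp [0.4367 0.3089 0.0392] rpy [-3.1406e+00  1.2000e-03 -1.4162e+00] F [-0.36 -0.8   0.34] w 0.606
row [-0.001, 0.0012, -0.0002] [47.57, -8.43, -21.13] n>=12.6
```

>>> play_rows(rows=[[0,0,0,0,0,-8,0],[0,0,0,0,0,-14,0],[0,0,0,0,0,-21,0],[0,0,0,0,0,-21,0],[0,0,0,0,0,-21,0],[0,0,0,0,0,-21,0],[0,0,0,0,0,-21,0],[0,0,0,0,0,-21,0]])

```text
clock: 3.0
tcp_pos: [0.4359, 0.3081, 0.2486]
ee_rot: [-3.141, 0.002, -1.417]
force: [-1.0, -0.6, -3.5]
gripper_width: 0.611
```

```bash
python3 - <<'E'
from h import *
st(); go([.593,-.1485,.25],[np.pi,0,-1.416])
E
```

```text
t 3.0 q [ 9.820e-01  1.110e-01 -2.640e-01 -1.000e-03 -1.194e+00 -8.280e-01] tcp [0.4359 0.3081 0.2486] rpy [-3.1415e+00  1.6000e-03 -1.4167e+00] F [-1.01 -0.56 -3.5 ] w 0.611
row [-0.0001, 0.0016, -0.0007] [47.53, -8.52, -0.22] n>=11.6
```

>>> play_rows(rows=[[0,0,0,4,-0.7,-4,0],[0,0,0,47.5,-8.5,-4,0],[0,0,0,47.5,-8.5,-4,0],[0,0,0,47.5,-8.5,-4,0],[0,0,0,47.5,-8.5,-4,0],[0,0,0,47.5,-8.5,-4,0],[0,0,0,47.5,-8.5,-4,0],[0,0,0,47.5,-8.5,-4,0],[0,0,0,47.5,-8.5,-4,0],[0,0,0,47.5,-8.5,-4,0],[0,0,0,47.5,-8.5,-4,0],[0,0,0,47.5,-8.5,-4,0],[0,0,0,47.5,-8.5,-4,0],[0,0,0,47.5,-8.5,-4,0],[0,0,0,47.5,-8.5,-4,0],[0,0,0,47.5,-8.5,-4,0]])

```text
clock: 4.33
tcp_pos: [0.5922, -0.1474, 0.2865]
ee_rot: [3.14, 0.002, -1.416]
force: [0.1, 0.4, -1.5]
gripper_width: 0.608
```

```bash
python3 - <<'E'
from h import *
st(); cap('wrist','w2'); im,d,c=cap('scene')
cv2.imwrite('pics/s2.png',cv2.resize(im[40:260,180:360],None,fx=2.7,fy=2.7,interpolation=cv2.INTER_CUBIC))
E
```

```text
t 4.33 q [ 0.074  0.223 -0.041 -0.002 -1.31   0.081] tcp [ 0.5922 -0.1474  0.2865] rpy [ 3.1395e+00  2.2000e-03 -1.4161e+00] F [ 0.06  0.45 -1.45] w 0.608
```

View pics/w2.png

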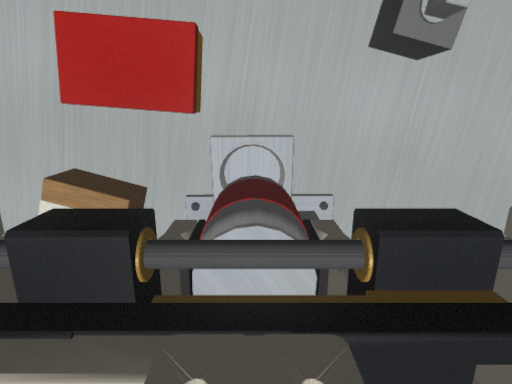

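View pics/s2.png

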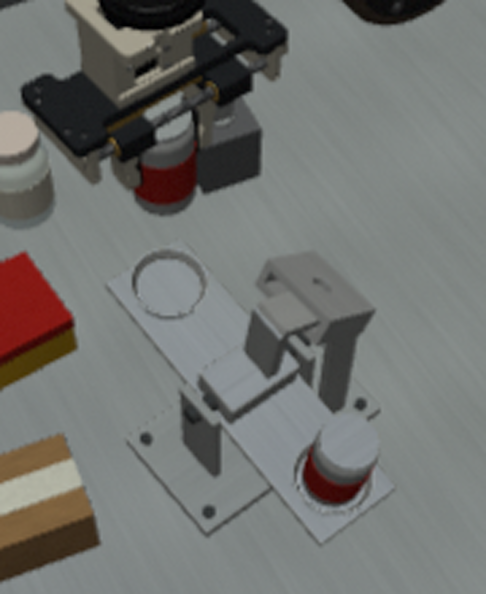

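```bash
python3 - <<'E'
from h import *
im,d,c=load('wrist'); P=cloud(d,c)
a=ray(212,137,c,.12); b=ray(293,136,c,.12); print(a,b,np.linalg.norm(a-b),'yaw',np.arctan2(b[1]-a[1],b[0]-a[0]))
print('deck z',P[145,230],P[145,275],P[150,252])
m=(a+b)/2; yv=np.array([-np.sin(.155),np.cos(.155),0]); print('pocket from end mid', m+yv*.0385, 'origin',m+yv*.1585)
cv2.imwrite('pics/w2c.png',cv2.resize(im[120:220,170:350],None,fx=4,fy=4,interpolation=cv2.INTER_CUBIC))
E
```

```text
[ 0.63969924 -0.18034125  0.12      ] [ 0.55564425 -0.19463699  0.12      ] 0.08526200305287904 yaw -2.97312854404683
deck z [ 0.62007651 -0.17451076  0.11593063] [ 0.5723393  -0.18198776  0.11554956] [ 0.59597655 -0.17324178  0.1188281 ]
pocket from end mid [ 0.59172811 -0.14945068  0.12      ] origin [ 0.5732025  -0.03088929  0.12      ]
```

View pics/w2c.png

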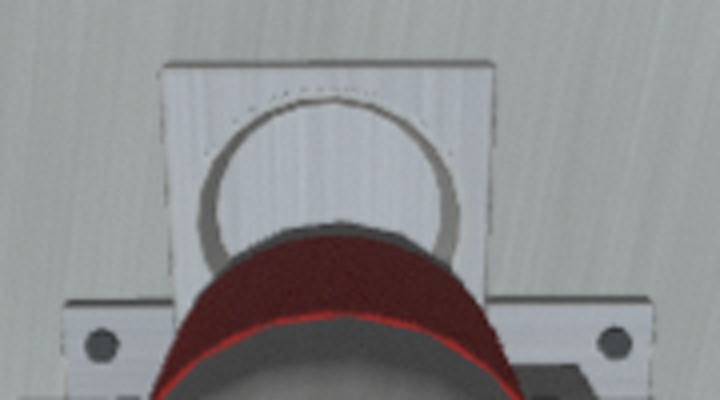

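```bash
python3 - <<'E'
from h import *
st(); go([.592,-.1492,.175],[np.pi,0,-1.416])
go([.592,-.1492,.138],[np.pi,0,-1.416])
E
```

```text
t 4.43 q [ 0.075  0.222 -0.04  -0.002 -1.31   0.081] tcp [ 0.5925 -0.147   0.2875] rpy [ 3.1412e+00  1.8000e-03 -1.4151e+00] F [-0.08 -0.16 -2.04] w 0.607
row [0.0004, 0.0018, 0.0009] [0.23, 0.08, 11.25] n>=2.7
row [0.0004, 0.0018, 0.0009] [0.23, 0.08, 14.95] n>=3.6
```

>>> play_rows(rows=[[0,0.0015,0,0.23,0.06,4,0],[0,0.0015,0,0.23,0.06,8,0],[0,0.0015,0,0.23,0.06,11,0],[0,0.0015,0,0.23,0.06,11.5,0],[0,0.0015,0,0.23,0.06,12,0],[0,0.0015,0,0.23,0.06,12.5,0],[0,0.0015,0,0.23,0.06,13,0],[0,0.0015,0,0.23,0.06,13.5,0],[0,0.0015,0,0.23,0.06,14,0],[0,0.0015,0,0.23,0.06,14.4,0],[0,0.0015,0,0.23,0.06,14.6,0],[0,0.0015,0,0.23,0.06,14.7,0],[0,0.0015,0,0.23,0.06,14.7,0],[0,0.0015,0,0.23,0.06,14.7,0]])

```text
clock: 5.6
tcp_pos: [0.5923, -0.1492, 0.1407]
ee_rot: [3.141, 0.0, -1.415]
force: [0.3, 0.4, -0.7]
gripper_width: 0.605
```

```bash
python3 - <<'E'
from h import *
st(); im,d,c=cap('scene')
cv2.imwrite('pics/s3.png',cv2.resize(im[60:260,180:360],None,fx=2.9,fy=2.9,interpolation=cv2.INTER_CUBIC)); cap('wrist','w3')
E
```

```text
t 5.6 q [ 0.072  0.322 -0.25  -0.    -0.999  0.083] tcp [ 0.5923 -0.1492  0.1407] rpy [ 3.1414e+00  2.0000e-04 -1.4152e+00] F [ 0.34  0.37 -0.69] w 0.605
```

View pics/s3.png

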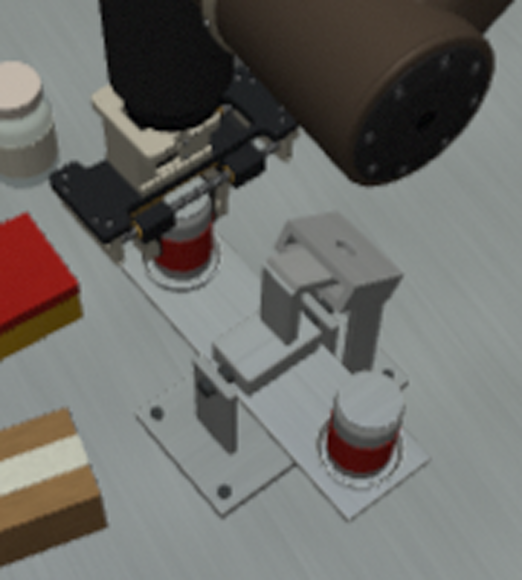

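View pics/w3.png

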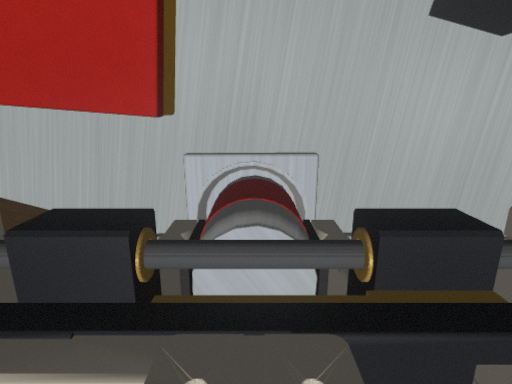

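>>> play_rows(rows=[[0,0,0,0,0,0.2,0],[0,0,0,0,0,0.3,0],[0,0,0,0,0,0.3,0],[0,0,0,0,0,0.3,0.75],[0,0,0,0,0,0.3,0.75],[0,0,0,0,0,0.3,1],[0,0,0,0,0,0.3,1],[0,0,0,0,0,0.3,1],[0,0,0,0,0,0.3,1],[0,0,0,0,0,0.3,1]])

```text
clock: 6.53
tcp_pos: [0.5922, -0.1492, 0.1377]
ee_rot: [3.141, 0.0, -1.415]
force: [0.6, -0.7, 0.8]
gripper_width: 0.989
```

```bash
python3 - <<'E'
from h import *
st(); cap('wrist','w4')
E
```

```text
t 6.53 q [ 0.073  0.324 -0.254 -0.    -0.993  0.083] tcp [ 0.5922 -0.1492  0.1377] rpy [ 3.1414e+00  2.0000e-04 -1.4151e+00] F [ 0.64 -0.72  0.81] w 0.989
```

View pics/w4.png

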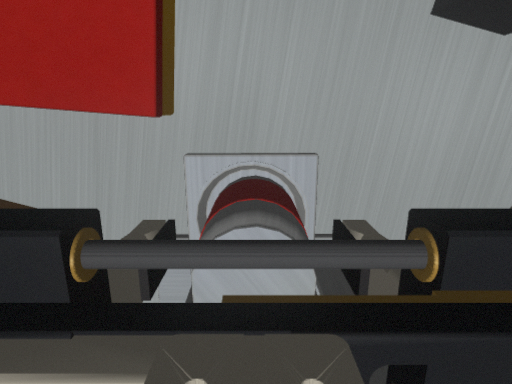

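>>> play_rows(rows=[[0,0,0,0,0,-2,1],[0,0,0,0,0,-5,1],[0,0,0,0,0,-9,1],[0,0,0,0,0,-13,1],[0,0,0,0,0,-16,1],[0,0,0,0,0,-16,1],[0,0,0,0,0,-16,1]])

```text
clock: 7.17
tcp_pos: [0.5932, -0.1492, 0.3003]
ee_rot: [-3.137, -0.0, -1.415]
force: [-0.1, -0.9, -1.3]
gripper_width: 0.998
```

```bash
cat >> h.py <<'E'
YAW=.156
def stand(o=(.5735,-.031),yaw=YAW):
    X=np.array([np.cos(yaw),np.sin(yaw),0]);Y=np.array([-np.sin(yaw),np.cos(yaw),0]);Z=np.array([0,0,1.])
    cz=-.5*X+np.sqrt(.75)*Z; mouth=np.array([o[0],o[1],0])-.08225*X+.17756*Z
    tz=-cz; tx=-Y; ty=np.cross(tz,tx)
    return X,Y,Z,cz,mouth,np.stack([tx,ty,tz],1)
E
python3 - <<'E'
from h import *
st(); im,d,c=cap('scene')
cv2.imwrite('pics/s5.png',cv2.resize(im[60:260,180:360],None,fx=2.9,fy=2.9,interpolation=cv2.INTER_CUBIC)); cap('wrist','w5')
X,Y,Z,cz,mouth,Rm=stand(); print(mouth,Rm); go(mouth+.1*cz,Rm=Rm)
E
```

```text
t 7.17 q [ 0.072  0.215 -0.021 -0.    -1.331  0.083] tcp [ 0.5932 -0.1492  0.3003] rpy [-3.1371e+00 -3.0000e-04 -1.4151e+00] F [-0.06 -0.87 -1.31] w 0.998
[ 0.49224879 -0.04377902  0.17756   ] [[ 0.15536803 -0.85550896  0.49392833]
 [-0.98785666 -0.13455266  0.07768402]
 [-0.         -0.5        -0.8660254 ]]
row [0.5246, 0.0007, -0.0008] [-11.94, 13.2, 3.31] n>=4.3
```

View pics/s5.png

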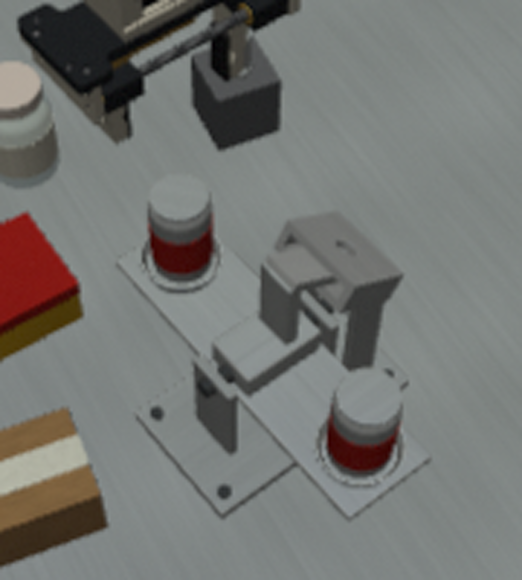

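View pics/w5.png

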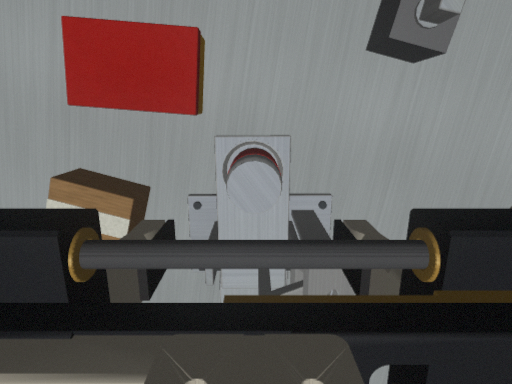

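Both tins stand in their pockets and the tray looks level. Next, the bracket from the tilted approach pose, which also tests whether the arm reaches it.

>>> play_rows(rows=[[0.525,0,0,-11.9,13.2,3.3,1],[0.525,0,0,-11.9,13.2,3.3,1],[0.525,0,0,-11.9,13.2,3.3,1],[0.525,0,0,-11.9,13.2,3.3,1],[0.525,0,0,-11.9,13.2,3.3,1],[0.525,0,0,-11.9,13.2,3.3,1],[0.525,0,0,-11.9,13.2,3.3,1],[0.525,0,0,-11.9,13.2,3.3,1],[0.525,0,0,-11.9,13.2,3.3,1]])

```text
clock: 8.02
tcp_pos: [0.4445, -0.0514, 0.2654]
ee_rot: [-2.617, 0.001, -1.415]
force: [0.5, -0.2, 0.5]
gripper_width: 1.003
```

```bash
python3 - <<'E'
from h import *
st(); im,d,c=cap('wrist','w6'); st()
X,Y,Z,cz,mouth,Rm=stand(); print(mouth+.1*cz,proj(mouth,c)); go(mouth+.1*cz,Rm=Rm)
cv2.imwrite('pics/w6c.png',cv2.resize(im[90:240,150:350],None,fx=4,fy=4,interpolation=cv2.INTER_CUBIC))
E
```

```text
t 8.02 q [ 0.455 -0.417 -0.861  0.25  -0.636 -0.464] tcp [ 0.4445 -0.0514  0.2654] rpy [-2.6167e+00  8.0000e-04 -1.4153e+00] F [ 0.51 -0.15  0.51] w 1.003
t 8.07 q [ 0.454 -0.415 -0.86   0.25  -0.636 -0.464] tcp [ 0.4447 -0.0516  0.2651] rpy [-2.6177e+00  7.0000e-04 -1.4161e+00] F [ 0.44  0.58 -0.79] w 0.999
[ 0.44285596 -0.05154742  0.26416254] [[254.51984441 189.19963847]]
row [-0.0003, -0.0, -0.0015] [-0.03, 0.2, -0.0] n>=0.0
```

View pics/w6.png

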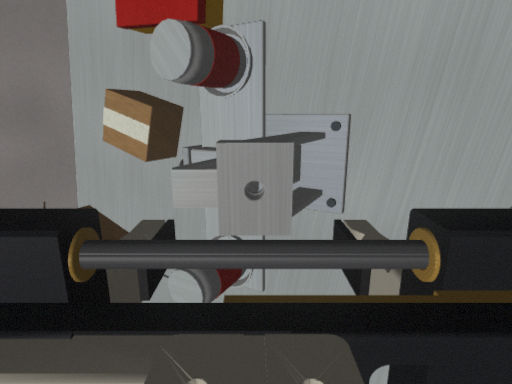

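View pics/w6c.png

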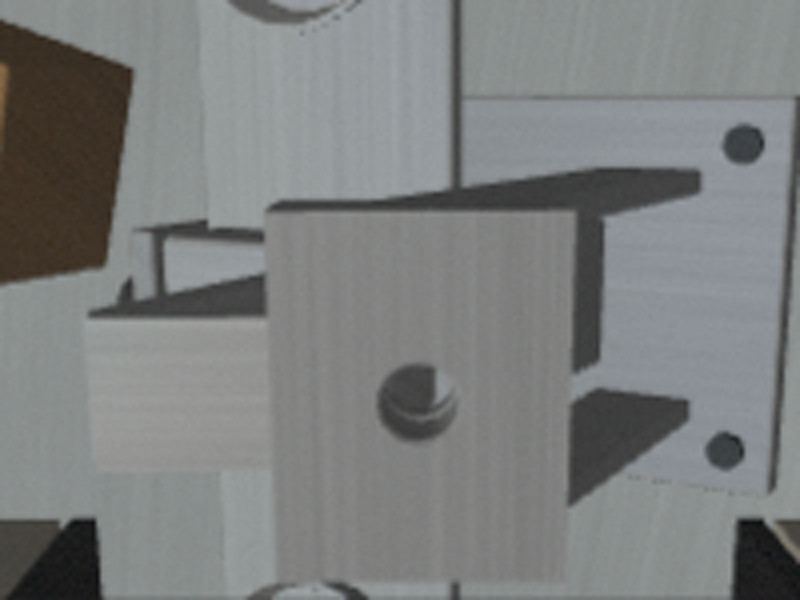

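```bash
python3 - <<'E'
from h import *
im,d,c=load('wrist'); P=cloud(d,c); X,Y,Z,cz,mouth,Rm=stand()
m=np.zeros(d.shape,bool); m[148:230,222:288]=1; m[176:204,240:268]=0; q=P[m]
u,s,vt=np.linalg.svd(q-q.mean(0),full_matrices=False); n=vt[2]*np.sign(vt[2][2]); print('n',n,'cz',cz,'plane off of mouth',(mouth-q.mean(0))@n, s[2]/np.sqrt(len(q)))
g=cv2.cvtColor(im,6); r=g[170:210,234:276]; k=((r<110)*255).astype(np.uint8)
print(g[160,230:290:6],g[190,234:276:2])
b=cv2.GaussianBlur(cv2.resize(r,None,fx=4,fy=4,interpolation=cv2.INTER_CUBIC),(5,5),0)
print(cv2.HoughCircles(b,cv2.HOUGH_GRADIENT,1,100,param1=80,param2=12,minRadius=30,maxRadius=50))
def plray(u,v,o,n):
    T=np.linalg.inv(c['extrinsics']); r=T[:3,:3]@np.array([(u-c['cx'])/c['fx'],(v-c['cy'])/c['fy'],1]); return T[:3,3]+r*((o-T[:3,3])@n)/(r@n)
h=plray(254.4,190.4,mouth,cz); print('hole',h,(h-mouth)@X,(h-mouth)@Y, (h-mouth)@Rm)
# plate corners
cs=[plray(150+(a+.5)/4-.5,90+(b_+.5)/4-.5,mouth,cz) for a,b_ in [(268,209),(577,211),(567,580),(275,580)]]
cs=np.array(cs); print([(x-mouth)@Rm*1000 for x in cs],'mid tool',((cs.mean(0)-mouth)@Rm*1000))
E
```

```text
n [-0.52765338  0.19662764  0.82638943] cz [-0.49392833 -0.07768402  0.8660254 ] plane off of mouth -0.0011733458260025503 0.0167888478067391
[135 132 131 130 131 132 130 129 126 132] [130 132 132 127 128  98  65  64  66  69  70  68 105 103 120 119 133 131
 129 127 127]
[[[77.5 82.5 37.4]]]
hole [ 0.49216864 -0.04268918  0.17761205] 9.015046178753617e-05 0.0010890583379763005 [-1.08905834e-03 -1.04096787e-04 -2.55692287e-17]
[array([ 4.12149593e+01, -3.20472858e+01, -7.69187994e-15]), array([ 4.08359405e+01,  3.31893245e+01, -4.86615211e-14]), array([-4.27840394e+01,  3.37070190e+01, -1.96525693e-14]), array([-4.28504991e+01, -3.29695398e+01, -4.05790703e-14])] mid tool [-8.95909673e-01  4.69879465e-01 -2.17817491e-14]
```

```bash
sed -i 's/o=(.5735,-.031)/o=(.5734,-.0301)/' h.py; python3 - <<'E'
from h import *
go([.424,-.345,.24],[np.pi,0,-1.416])
E
```

```text
row [-0.5239, 0.0007, -0.0003] [28.67, 6.93, -1.12] n>=7.1
```

>>> play_rows(rows=[[-0.524,0,0,5,1,-2,1],[-0.524,0,0,28.7,6.9,-1.1,1],[-0.524,0,0,28.7,6.9,-1.1,1],[-0.524,0,0,28.7,6.9,-1.1,1],[-0.524,0,0,28.7,6.9,-1.1,1],[-0.524,0,0,28.7,6.9,-1.1,1],[-0.524,0,0,28.7,6.9,-1.1,1],[-0.524,0,0,28.7,6.9,-1.1,1],[-0.524,0,0,28.7,6.9,-1.1,1],[-0.524,0,0,28.7,6.9,-1.1,1],[-0.524,0,0,28.7,6.9,-1.1,1]])

```text
clock: 8.98
tcp_pos: [0.4249, -0.3462, 0.2384]
ee_rot: [3.139, 0.002, -1.419]
force: [0.6, -0.2, 0.3]
gripper_width: 0.997
```

```bash
python3 - <<'E'
from h import *
st(); im,d,c=cap('wrist','w7'); st()
print(proj([[.424,-.351,.12],[.424,-.351,.075]],c))
cv2.imwrite('pics/w7c.png',cv2.resize(im[120:240,170:330],None,fx=5,fy=5,interpolation=cv2.INTER_CUBIC))
E
```

```text
t 8.98 q [-3.270e-01  1.440e-01 -2.490e-01 -1.000e-03 -1.181e+00  4.800e-01] tcp [ 0.4249 -0.3462  0.2384] rpy [ 3.1393e+00  2.3000e-03 -1.4186e+00] F [ 0.56 -0.17  0.29] w 0.997
t 9.03 q [-3.260e-01  1.430e-01 -2.490e-01 -1.000e-03 -1.181e+00  4.800e-01] tcp [ 0.4249 -0.3455  0.2391] rpy [ 3.1403e+00  1.7000e-03 -1.4172e+00] F [ 0.39  0.8  -0.21] w 1.0
[[253.23979364 179.68352016]
 [253.20125743 170.54340049]]
```

View pics/w7c.png

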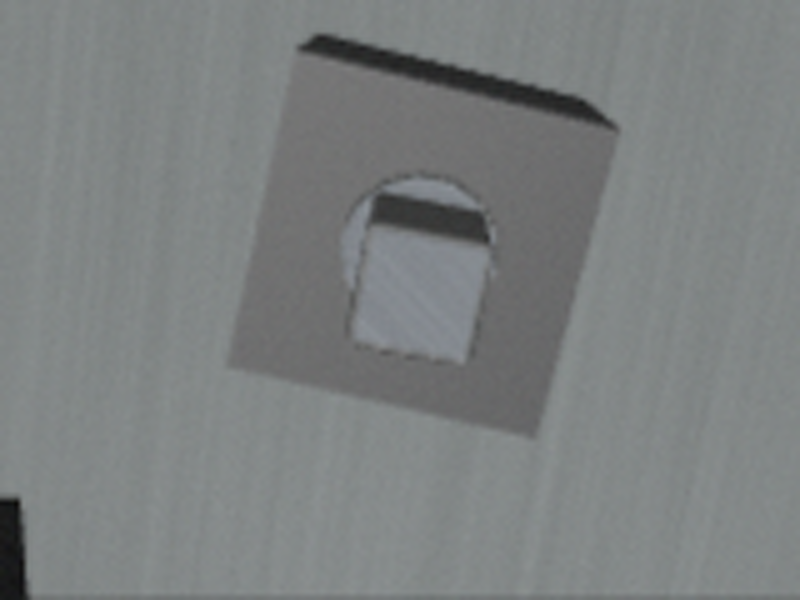

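```bash
python3 - <<'E'
from h import *
im,d,c=load('wrist'); t=lambda a,b:(170+(a+.5)/5-.5,120+(b+.5)/5-.5)
q=np.array([ray(*t(*p),c,.120) for p in [(369,224),(491,243),(466,362),(352,341)]])[:,:2]
print(q,'mid',q.mean(0)); 
for i in range(4):
    e=q[(i+1)%4]-q[i]; print(np.linalg.norm(e),np.degrees(np.arctan2(e[1],e[0])))
b=np.array([ray(*t(*p),c,.075) for p in [(298,50),(619,130),(535,437),(228,366)]])[:,:2]; print('blk',b.mean(0))
for i in range(4):
    e=b[(i+1)%4]-b[i]; print(np.linalg.norm(e),np.degrees(np.arctan2(e[1],e[0])))
E
```

```text
[[ 0.43511593 -0.36380769]
 [ 0.41241102 -0.36374324]
 [ 0.4133162  -0.34066785]
 [ 0.43505198 -0.34142359]] mid [ 0.42397378 -0.35241059]
0.022705000484466657 179.83736580122314
0.02309313648533582 87.75360357388215
0.02174891464966212 -1.9913323934015772
0.022384190909947012 -89.83631589121197
blk [ 0.42372701 -0.35207079]
0.0691052551604306 174.98701237445482
0.06955367644098447 85.20155608356413
0.06932959817336938 -4.785570176498407
0.06982837960123447 -94.98291888132333
```

```bash
python3 - <<'E'
from h import *
st(); go([.4239,-.3522,.083],[np.pi,0,-1.589])
E
```

```text
t 9.03 q [-3.260e-01  1.430e-01 -2.490e-01 -1.000e-03 -1.181e+00  4.800e-01] tcp [ 0.4249 -0.3455  0.2391] rpy [ 3.1403e+00  1.7000e-03 -1.4172e+00] F [ 0.39  0.8  -0.21] w 1.0
row [0.0015, 0.0016, 0.1718] [0.67, 0.18, 15.6] n>=3.7
```

>>> play_rows(rows=[[0.001,0.001,0.1,0.67,0.18,4,1],[0.001,0.001,0.172,0.67,0.18,8,1],[0.001,0.001,0.172,0.67,0.18,11,1],[0.001,0.001,0.172,0.67,0.18,14,1],[0.001,0.001,0.172,0.67,0.18,15.6,1],[0.001,0.001,0.172,0.67,0.18,15.6,1],[0.001,0.001,0.172,0.67,0.18,15.6,1],[0.001,0.001,0.172,0.67,0.18,15.6,1]])

```text
clock: 9.7
tcp_pos: [0.4254, -0.3522, 0.0847]
ee_rot: [-3.14, -0.001, -1.588]
force: [-0.3, -0.2, 0.1]
gripper_width: 0.997
```

```bash
python3 - <<'E'
from h import *
st();  im,d,c=cap('wrist','w8'); go([.4239,-.3522,.083],[np.pi,0,-1.589])
E
```

```text
t 9.7 q [-0.337  0.294 -0.444  0.    -0.831  0.32 ] tcp [ 0.4254 -0.3522  0.0847] rpy [-3.1400e+00 -6.0000e-04 -1.5878e+00] F [-0.3  -0.24  0.06] w 0.997
row [-0.0023, -0.0008, 0.001] [-0.01, 0.16, 0.2] n>=0.1
```

View pics/w8.png

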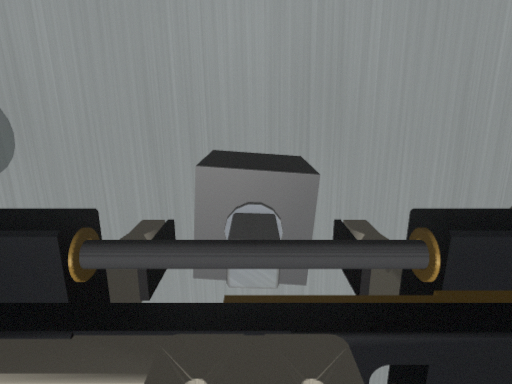

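>>> play_rows(rows=[[-0.002,0,0,0,0.15,0.15,1],[-0.002,0,0,0,0.15,0.15,0],[-0.002,0,0,0,0.15,0.15,0],[-0.002,0,0,0,0.15,0.15,0],[-0.002,0,0,0,0.15,0.15,0],[-0.002,0,0,0,0.15,0.15,0],[-0.002,0,0,0,0.15,0.15,0],[-0.002,0,0,0,0.15,0.15,0],[-0.002,0,0,0,0.15,0.15,0],[-0.002,0,0,0,0.15,0.15,0],[-0.002,0,0,0,0.15,0.15,0],[-0.002,0,0,0,0.15,0.15,0]], newtons=45)

```text
clock: 10.75
tcp_pos: [0.4241, -0.3524, 0.0834]
ee_rot: [-3.141, -0.001, -1.588]
force: [0.7, 0.0, -0.3]
gripper_width: 0.271
```

```bash
python3 - <<'E'
from h import *
st()
E
```

```text
t 10.75 q [-0.338  0.294 -0.447  0.001 -0.828  0.32 ] tcp [ 0.4241 -0.3524  0.0834] rpy [-3.1411e+00 -8.0000e-04 -1.5880e+00] F [ 0.69  0.03 -0.3 ] w 0.271
```

>>> play_rows(rows=[[0,0,0,0,0,-3,0],[0,0,0,0,0,-7,0],[0,0,0,0,0,-11,0],[0,0,0,0,0,-15,0],[0,0,0,0,0,-19,0],[0,0,0,0,0,-20,0],[0,0,0,0,0,-20,0],[0,0,0,0,0,-20,0]])

```text
clock: 11.42
tcp_pos: [0.4239, -0.3519, 0.2835]
ee_rot: [-3.14, -0.001, -1.588]
force: [0.0, -0.0, -2.3]
gripper_width: 0.269
```

```bash
python3 - <<'E'
from h import *
st(); X,Y,Z,cz,mouth,Rm=stand(); go(mouth+.125*cz,Rm=Rm); cap('wrist','w9')
E
```

```text
t 11.42 q [-0.337  0.12  -0.174 -0.    -1.275  0.32 ] tcp [ 0.4239 -0.3519  0.2835] rpy [-3.1400e+00 -5.0000e-04 -1.5882e+00] F [ 0.01 -0.02 -2.34] w 0.269
row [0.5207, -0.046, -0.1693] [-29.94, -0.13, -0.25] n>=7.2
```

View pics/w9.png

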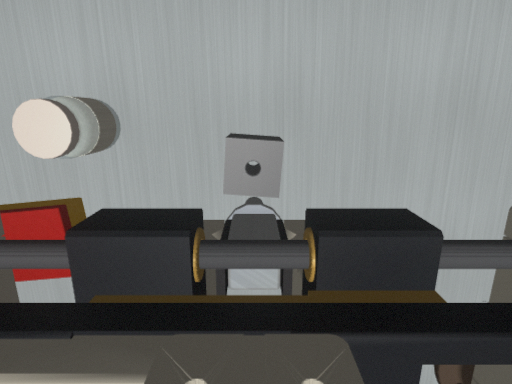

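>>> play_rows(rows=[[0.1,-0.01,-0.03,-3,0,-1,0],[0.52,-0.046,-0.169,-29.9,-0.1,-0.6,0],[0.52,-0.046,-0.169,-29.9,-0.1,-0.6,0],[0.52,-0.046,-0.169,-29.9,-0.1,-0.6,0],[0.52,-0.046,-0.169,-29.9,-0.1,-0.6,0],[0.52,-0.046,-0.169,-29.9,-0.1,-0.6,0],[0.52,-0.046,-0.169,-29.9,-0.1,-0.6,0],[0.52,-0.046,-0.169,-29.9,-0.1,-0.6,0],[0.52,-0.046,-0.169,-29.9,-0.1,-0.6,0],[0.52,-0.046,-0.169,-29.9,-0.1,-0.6,0],[0.52,-0.046,-0.169,-29.9,-0.1,-0.3,0],[0.52,-0.046,-0.169,-29.9,-0.1,-0.3,0],[0.52,-0.046,-0.169,-29.9,-0.1,-0.3,0]])

```text
clock: 12.55
tcp_pos: [0.4293, -0.0536, 0.2843]
ee_rot: [-2.623, 0.001, -1.417]
force: [-0.0, -0.5, -0.8]
gripper_width: 0.268
```

```bash
python3 - <<'E'
from h import *
st(); X,Y,Z,cz,mouth,Rm=stand(); go(mouth+.0814*cz,Rm=Rm); im,d,c=cap('wrist','w10')
s=env.read_state(); tz=R.from_euler('xyz',s['ee_rot']).as_matrix()[:,2]; print(proj([s['tcp_pos']+tz*.0664, s['tcp_pos']+tz*.0084,mouth],c))
cv2.imwrite('pics/w10c.png',cv2.resize(im[90:290,130:370],None,fx=3,fy=3,interpolation=cv2.INTER_CUBIC))
im,d,c=cap('scene'); cv2.imwrite('pics/s10.png',cv2.resize(im[60:260,200:360],None,fx=3,fy=3,interpolation=cv2.INTER_CUBIC))
E
```

```text
t 12.55 q [ 0.481 -0.467 -0.834  0.241 -0.723 -0.469] tcp [ 0.4293 -0.0536  0.2843] rpy [-2.6230e+00  1.0000e-03 -1.4166e+00] F [-0.04 -0.55 -0.83] w 0.268
row [0.005, 0.0, -0.0021] [-0.08, -0.2, 4.29] n>=1.0
[[251.34989378 199.79893664]
 [250.66772589 227.60076317]
 [249.64484962 183.75800613]]
```

View pics/w10c.png

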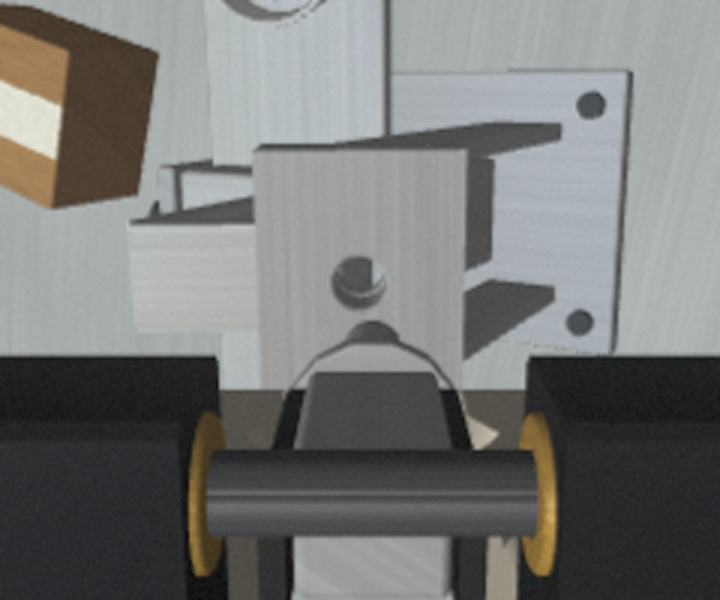

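View pics/s10.png

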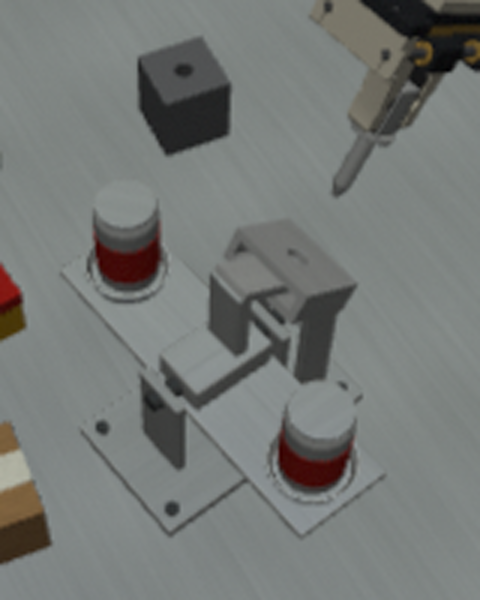

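```bash
python3 - <<'E'
from h import *
s=env.read_state(); st(); M=R.from_euler('xyz',s['ee_rot']).as_matrix(); tz=M[:,2]; t=s['tcp_pos']
X,Y,Z,cz,mouth,Rm=stand()
im,d,c=load('scene'); print('scene tip,orig,mouth',proj([t+tz*.0664,t+tz*.0084,mouth],c))
cv2.imwrite('pics/s10c.png',cv2.resize(im[90:160,270:350],None,fx=8,fy=8,interpolation=cv2.INTER_CUBIC))
im,d,c=load('wrist'); cv2.imwrite('pics/w10d.png',cv2.resize(im[170:270,200:310],None,fx=7,fy=6,interpolation=cv2.INTER_CUBIC))
print('knobtop',proj([t-tz*.0366,t+tz*.0034],c))
im,d,c=cap('top'); print('top',proj([t+tz*.0664,t+tz*.0084,mouth],c)); cv2.imwrite('pics/t10.png',cv2.resize(im[180:290,220:360],None,fx=5,fy=5,interpolation=cv2.INTER_CUBIC))
E
```

```text
t 12.65 q [ 0.48  -0.467 -0.833  0.242 -0.723 -0.469] tcp [ 0.4296 -0.0538  0.2849] rpy [-2.6220e+00  1.1000e-03 -1.4175e+00] F [-0.42 -0.59 -1.46] w 0.272
scene tip,orig,mouth [[310.94681952 125.06237456]
 [323.04378417 104.22906576]
 [299.45939954 144.95769049]]
knobtop [[249.29384606 265.20306893]
 [250.20986251 230.84955648]]
top [[271.96268658 247.42953369]
 [274.33632862 260.34633376]
 [269.34674412 235.18516895]]
```

View pics/s10c.png

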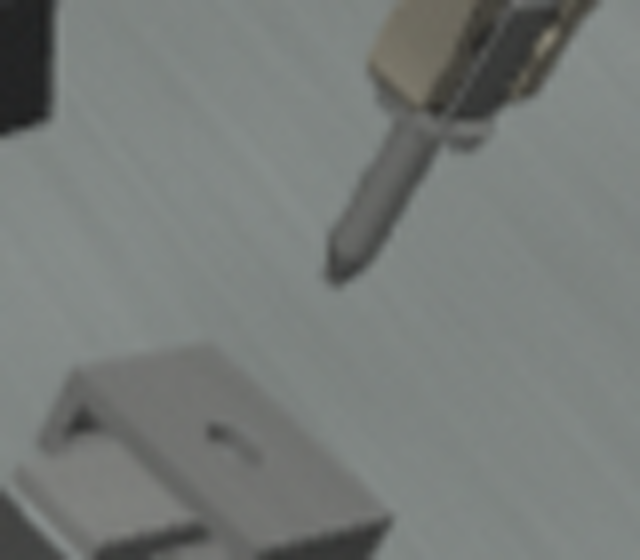

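View pics/w10d.png

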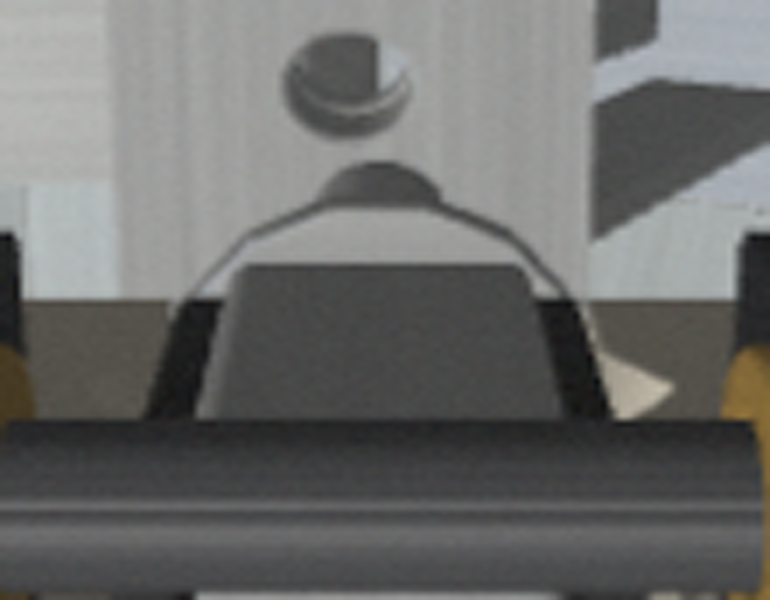

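View pics/t10.png

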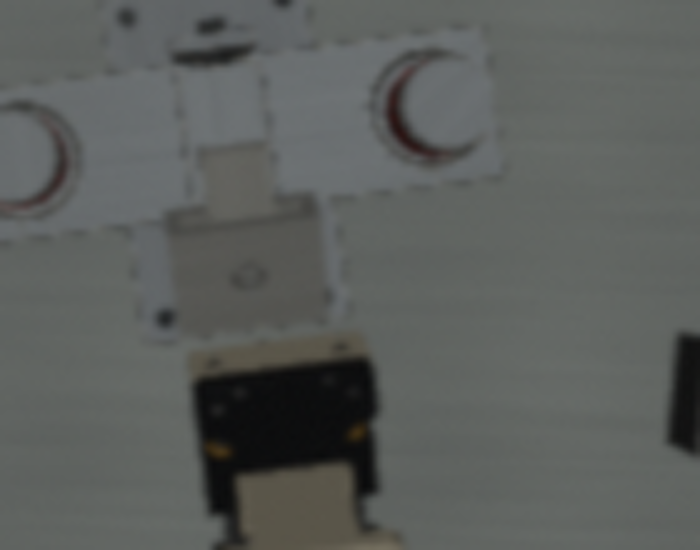

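```bash
python3 - <<'E'
from h import *
im,d,c=load('wrist'); s=env.read_state(); M=R.from_euler('xyz',s['ee_rot']).as_matrix(); t=s['tcp_pos']
a=np.linspace(0,6.283,721)
for sx,sy in [(0,0),(-.002,.002),(0,.002),(-.003,.002)]:
  for n,z,r in [('collar lo',.0084,.017),('collar hi',.0034,.017),('shaft',.0544,.007),('tip',.0664,.003)]:
    p=proj(t+np.stack([sx+r*np.cos(a),sy+r*np.sin(a),0*a+z],1)@M.T,c); print(sx,sy,n,'minv',p[:,1].min().round(1),'u',p[:,0].min().round(1),p[:,0].max().round(1), 'u at apex',p[p[:,1].argmin(),0].round(1))
X,Y,Z,cz,mouth,Rm=stand()
b,e=Rm[:,0],Rm[:,1]
p=proj(mouth+.0085*(np.outer(np.cos(a),b)+np.outer(np.sin(a),e)),c); print('hole',p.min(0),p.max(0))
E
```

```text
0 0 collar lo minv 199.8 u 221.0 279.2 u at apex 250.1
0 0 collar hi minv 202.3 u 220.1 279.9 u at apex 250.0
0 0 shaft minv 195.2 u 241.1 260.3 u at apex 250.7
0 0 tip minv 196.1 u 247.0 254.8 u at apex 250.9
-0.002 0.002 collar lo minv 203.1 u 224.5 282.5 u at apex 253.6
-0.002 0.002 collar hi minv 205.8 u 223.7 283.3 u at apex 253.6
-0.002 0.002 shaft minv 197.9 u 243.9 263.0 u at apex 253.5
-0.002 0.002 tip minv 198.6 u 249.6 257.3 u at apex 253.5
0 0.002 collar lo minv 199.8 u 224.4 282.6 u at apex 253.6
0 0.002 collar hi minv 202.3 u 223.6 283.4 u at apex 253.6
0 0.002 shaft minv 195.2 u 243.9 263.1 u at apex 253.5
0 0.002 tip minv 196.1 u 249.6 257.4 u at apex 253.5
-0.003 0.002 collar lo minv 204.8 u 224.5 282.5 u at apex 253.6
-0.003 0.002 collar hi minv 207.5 u 223.7 283.3 u at apex 253.6
-0.003 0.002 shaft minv 199.2 u 243.9 263.0 u at apex 253.5
-0.003 0.002 tip minv 199.9 u 249.6 257.3 u at apex 253.5
hole [240.74241956 175.02911985] [258.54426719 192.36036425]
```

```bash
sed -i 's/o=(.5734,-.0301)/o=(.5755,-.0305)/' h.py; python3 - <<'E'
from h import *
st(); X,Y,Z,cz,mouth,Rm=stand(); go(mouth+.0724*cz,Rm=Rm)
E
```

```text
t 12.7 q [ 0.48  -0.468 -0.833  0.242 -0.723 -0.47 ] tcp [ 0.4297 -0.0537  0.2851] rpy [-2.6217e+00  1.2000e-03 -1.4175e+00] F [-0.82  0.89 -1.29] w 0.268
row [0.0037, -0.0003, -0.0029] [-0.03, -0.31, 5.34] n>=1.3
```

>>> play_rows(rows=[[0.004,0,-0.003,-0.03,-0.31,2,0],[0.004,0,-0.003,-0.03,-0.31,4,0],[0.004,0,-0.003,-0.03,-0.31,5,0],[0.004,0,-0.003,-0.03,-0.31,5.3,0],[0.004,0,-0.003,-0.03,-0.31,5.3,0],[0.004,0,-0.003,-0.03,-0.31,5.3,0],[0.004,0,-0.003,-0.03,-0.31,5.3,0]])

```text
clock: 13.28
tcp_pos: [0.4585, -0.0491, 0.2415]
ee_rot: [-2.617, -0.0, -1.415]
force: [-0.1, -0.4, -1.0]
gripper_width: 0.271
```

```bash
python3 - <<'E'
from h import *
st(); X,Y,Z,cz,mouth,Rm=stand(); go(mouth+.0724*cz,Rm=Rm)
im,d,c=cap('wrist'); cv2.imwrite('pics/w11d.png',cv2.resize(im[170:270,200:310],None,fx=7,fy=6,interpolation=cv2.INTER_CUBIC))
im,d,c=cap('scene'); cv2.imwrite('pics/s11c.png',cv2.resize(im[90:160,270:350],None,fx=8,fy=8,interpolation=cv2.INTER_CUBIC))
E
```

```text
t 13.28 q [ 0.432 -0.358 -0.896  0.27  -0.541 -0.474] tcp [ 0.4585 -0.0491  0.2415] rpy [-2.6165e+00 -2.0000e-04 -1.4153e+00] F [-0.09 -0.45 -0.95] w 0.271
row [-0.0015, -0.0004, -0.0003] [-0.02, 0.07, 0.11] n>=0.0
```

View pics/w11d.png

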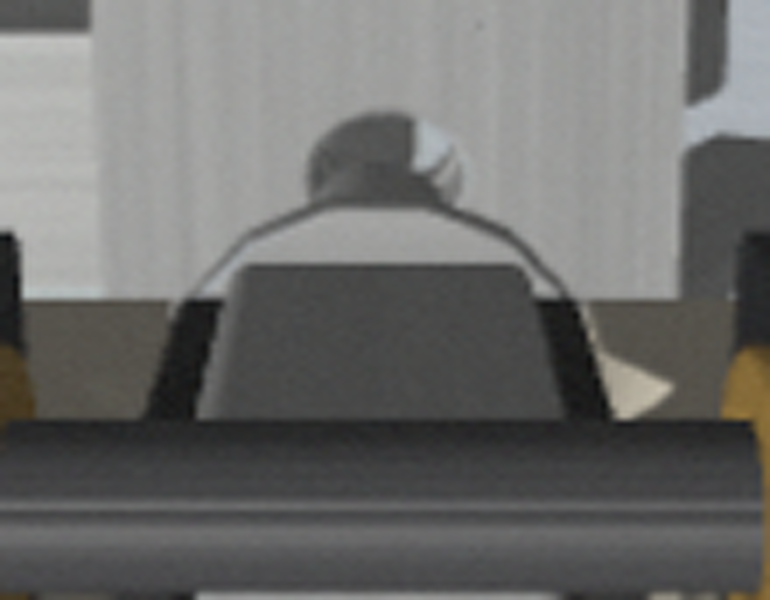

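View pics/s11c.png

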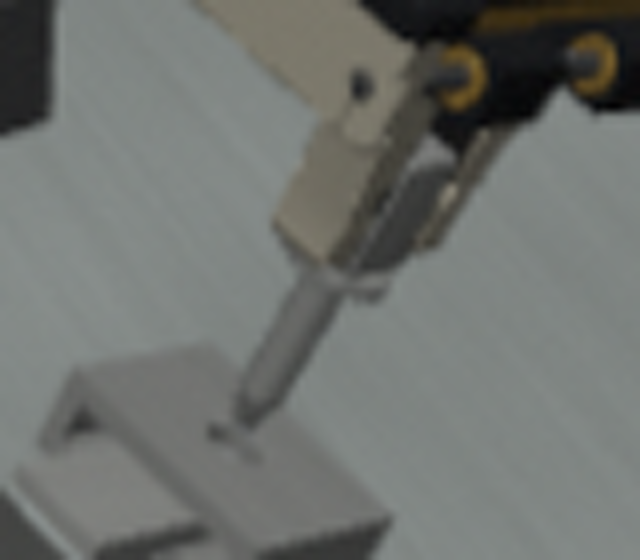

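>>> play_rows(rows=[[-0.001,0,0,0,0.07,0,0],[-0.001,0,0,0,0.07,0.4,0],[-0.001,0,0,0,0.07,0.8,0],[-0.001,0,0,0,0.07,1.2,0],[-0.001,0,0,0,0.07,1.6,0],[-0.001,0,0,0,0.07,1.9,0],[-0.001,0,0,0,0.07,1.9,0]])

```text
clock: 13.97
tcp_pos: [0.4672, -0.0476, 0.2237]
ee_rot: [-2.619, -0.0, -1.415]
force: [0.3, -0.4, -2.1]
gripper_width: 0.273
```

```bash
python3 - <<'E'
from h import *
st(); print(env.read_state()['moment']); X,Y,Z,cz,mouth,Rm=stand(); go(mouth+.0084*cz,Rm=Rm)
im,d,c=cap('wrist'); cv2.imwrite('pics/w12d.png',cv2.resize(im[170:270,200:310],None,fx=7,fy=6,interpolation=cv2.INTER_CUBIC))
im,d,c=cap('scene'); cv2.imwrite('pics/s12c.png',cv2.resize(im[90:160,270:350],None,fx=8,fy=8,interpolation=cv2.INTER_CUBIC))
E
```

```text
t 13.97 q [ 0.417 -0.315 -0.921  0.287 -0.473 -0.485] tcp [ 0.4672 -0.0476  0.2237] rpy [-2.6188e+00 -3.0000e-04 -1.4151e+00] F [ 0.25 -0.43 -2.09] w 0.273
[-0.24667836  1.9471528   0.00791497]
row [0.0008, -0.0004, -0.0001] [-0.01, -0.07, 4.53] n>=1.1
```

View pics/w12d.png

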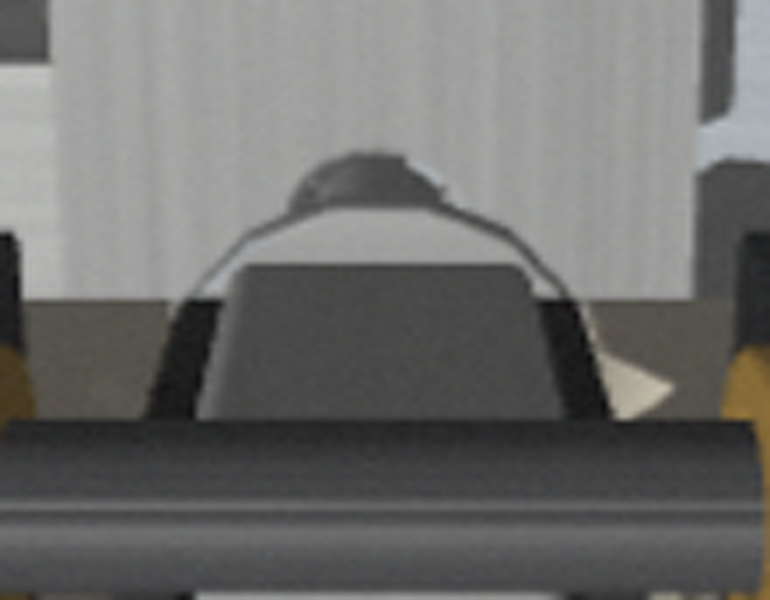

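View pics/s12c.png

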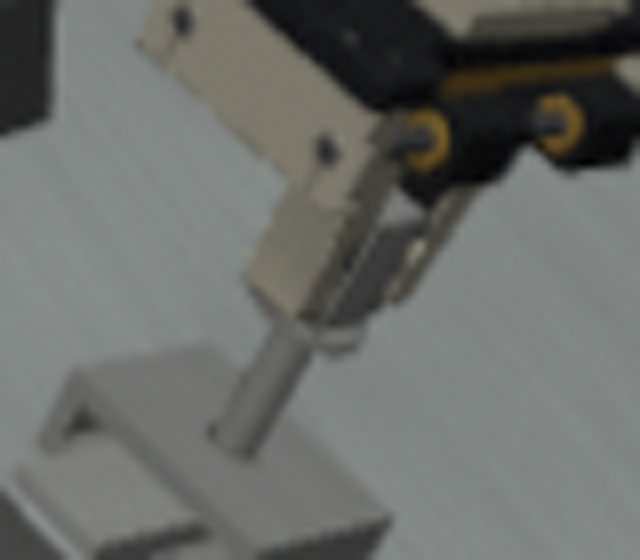

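>>> play_rows(rows=[[0.001,0,0,0,-0.08,0,0],[0.001,0,0,0,-0.08,0.2,0],[0.001,0,0,0,-0.08,0.5,0],[0.001,0,0,0,-0.08,0.8,0],[0.001,0,0,0,-0.08,1.1,0],[0.001,0,0,0,-0.08,1.4,0],[0.001,0,0,0,-0.08,1.5,0]])

```text
clock: 14.65
tcp_pos: [0.4754, -0.0464, 0.2111]
ee_rot: [-2.618, -0.0, -1.415]
force: [0.1, -0.5, -1.2]
gripper_width: 0.27
```

```bash
python3 - <<'E'
from h import *
st(); print(env.read_state()['moment']); X,Y,Z,cz,mouth,Rm=stand(); go(mouth+.0084*cz,Rm=Rm)
im,d,c=cap('wrist'); cv2.imwrite('pics/w13d.png',cv2.resize(im[170:270,200:310],None,fx=7,fy=6,interpolation=cv2.INTER_CUBIC))
im,d,c=cap('scene'); cv2.imwrite('pics/s13c.png',cv2.resize(im[80:270,210:360],None,fx=3,fy=3,interpolation=cv2.INTER_CUBIC))
st()
E
```

```text
t 14.65 q [ 0.403 -0.28  -0.94   0.308 -0.417 -0.498] tcp [ 0.4754 -0.0464  0.2111] rpy [-2.6178e+00 -4.0000e-04 -1.4151e+00] F [ 0.11 -0.45 -1.23] w 0.27
[-0.25741746  1.88106956  0.04624604]
row [-0.0002, -0.0005, -0.0] [-0.02, 0.02, 3.03] n>=0.7
t 14.75 q [ 0.403 -0.28  -0.94   0.308 -0.418 -0.498] tcp [ 0.4753 -0.0464  0.2114] rpy [-2.6178e+00 -5.0000e-04 -1.4151e+00] F [ 1.05 -0.36 -2.  ] w 0.275
```

View pics/w13d.png

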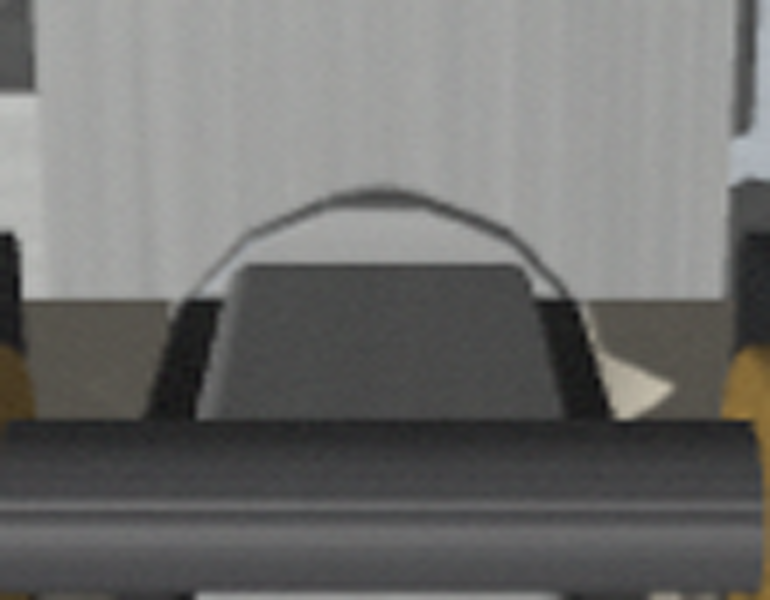

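View pics/s13c.png

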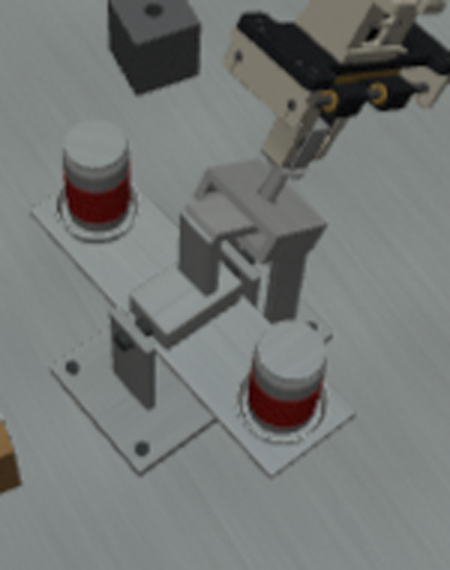

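>>> play_rows(rows=[[0,0,0,0,0,0.4,0],[0,0,0,0,0,0.8,0],[0,0,0,0,0,1.2,0],[0,0,0,0,0,1.6,0],[0,0,0,0,0,2.0,0],[0,0,0,0,0,2.4,0],[0,0,0,0,0,2.6,0],[0,0,0,0,0,2.6,0]])

```text
clock: 15.42
tcp_pos: [0.488, -0.0446, 0.1881]
ee_rot: [-2.619, -0.001, -1.415]
force: [-0.4, -0.1, -1.8]
gripper_width: 0.27
```

```bash
python3 - <<'E'
from h import *
st(); print(env.read_state()['moment']); X,Y,Z,cz,mouth,Rm=stand(); go(mouth+.0084*cz,Rm=Rm)
im,d,c=cap('wrist'); cv2.imwrite('pics/w14d.png',cv2.resize(im[150:270,190:320],None,fx=6,fy=5,interpolation=cv2.INTER_CUBIC))
im,d,c=cap('scene'); cv2.imwrite('pics/s14c.png',cv2.resize(im[80:270,210:360],None,fx=3,fy=3,interpolation=cv2.INTER_CUBIC))
st()
E
```

```text
t 15.42 q [ 0.377 -0.216 -0.978  0.362 -0.317 -0.537] tcp [ 0.488  -0.0446  0.1881] rpy [-2.6191e+00 -8.0000e-04 -1.4153e+00] F [-0.42 -0.13 -1.78] w 0.27
[-0.24182966  1.85449336 -0.00744739]
row [0.0011, -0.0009, -0.0] [-0.03, -0.02, 0.39] n>=0.1
t 15.52 q [ 0.377 -0.217 -0.977  0.361 -0.318 -0.537] tcp [ 0.4881 -0.0445  0.1887] rpy [-2.6182e+00 -6.0000e-04 -1.4152e+00] F [-0.03 -0.01 -2.39] w 0.27
```

View pics/s14c.png

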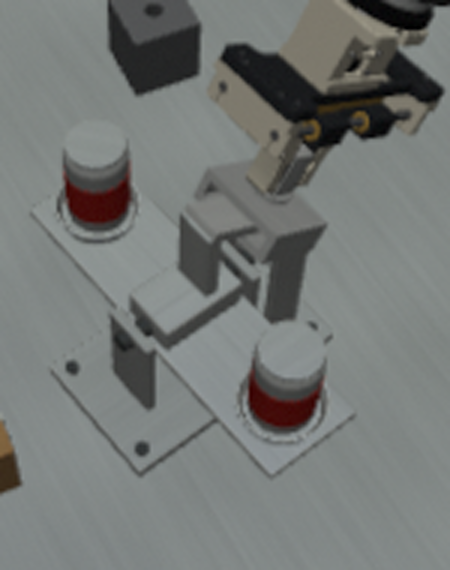

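>>> play_rows(rows=[[0,0,0,0,0,0.1,0],[0,0,0,0,0,0.2,0],[0,0,0,0,0,0.3,0],[0,0,0,0,0,0.4,0],[0,0,0,0,0,0.45,0],[0,0,0,0,0,0.5,0],[0,0,0,0,0,0.5,0]])

```text
clock: 16.1
tcp_pos: [0.4903, -0.0443, 0.1851]
ee_rot: [-2.617, -0.001, -1.415]
force: [-18.7, 3.7, 15.4]
gripper_width: 0.268
```

```bash
python3 - <<'E'
from h import *
st(); print(env.read_state()['moment']); X,Y,Z,cz,mouth,Rm=stand(); go(mouth+.0084*cz,Rm=Rm)
E
```

```text
t 16.1 q [ 0.371 -0.207 -0.985  0.375 -0.298 -0.548] tcp [ 0.4903 -0.0443  0.1851] rpy [-2.6170e+00 -6.0000e-04 -1.4153e+00] F [-18.7    3.72  15.44] w 0.268
[1.55681812 4.78537601 1.26811715]
row [-0.001, -0.0008, -0.0002] [-0.03, 0.03, 0.02] n>=0.0
```

>>> play_rows(rows=[[0,0,0,0,0,0,0],[0,0,0,0,0,0,0],[0,0,0,0,0,0,0.5],[0,0,0,0,0,0,0.5],[0,0,0,0,0,0,0.5],[0,0,0,0,0,0,0.5],[0,0,0,0,0,0,0.5]])

```text
clock: 16.68
tcp_pos: [0.4904, -0.0442, 0.1852]
ee_rot: [-2.617, -0.001, -1.415]
force: [0.0, 0.4, 0.0]
gripper_width: 0.491
```

```bash
python3 - <<'E'
from h import *
st(); print(env.read_state()['moment'])
im,d,c=cap('wrist','w15')
im,d,c=cap('scene'); cv2.imwrite('pics/s15c.png',cv2.resize(im[80:270,210:360],None,fx=3,fy=3,interpolation=cv2.INTER_CUBIC))
E
```

```text
t 16.68 q [ 0.371 -0.207 -0.985  0.376 -0.298 -0.548] tcp [ 0.4904 -0.0442  0.1852] rpy [-2.6170e+00 -6.0000e-04 -1.4153e+00] F [0.01 0.37 0.04] w 0.491
[-0.18007449  1.59047005 -0.04523371]
```

View pics/w15.png

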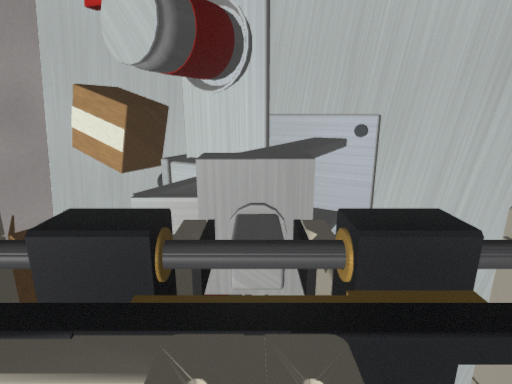

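View pics/s15c.png

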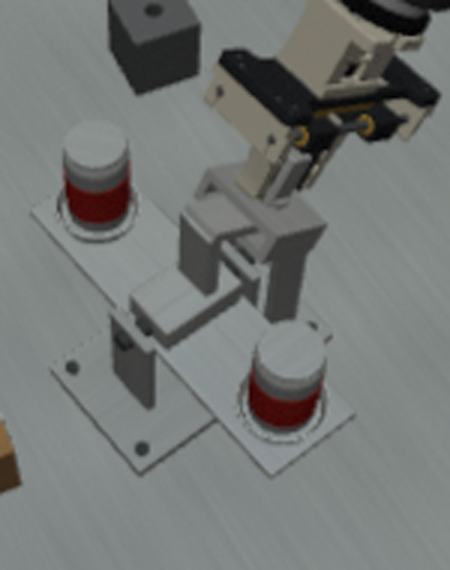

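Released, the collar is flat on the plate and the contact force is about zero. Now I'll back out along the axis.

>>> play_rows(rows=[[0,0,0,0,0,-1,0.5],[0,0,0,0,0,-3,0.5],[0,0,0,0,0,-6,0.6],[0,0,0,0,0,-10,0.8],[0,0,0,0,0,-13,1],[0,0,0,0,0,-13,1],[0,0,0,0,0,-13,1],[0,0,0,0,0,-13,1]])

```text
clock: 17.45
tcp_pos: [0.4258, -0.0542, 0.2974]
ee_rot: [-2.617, -0.0, -1.415]
force: [-0.2, -0.6, -1.0]
gripper_width: 0.896
```

```bash
python3 - <<'E'
from h import *
st()
im,d,c=cap('wrist'); cv2.imwrite('pics/w16c.png',cv2.resize(im[90:240,150:350],None,fx=4,fy=4,interpolation=cv2.INTER_CUBIC))
X,Y,Z,cz,mouth,Rm=stand(); print('wrist exp knobtop, mouth',proj([mouth+.045*cz,mouth],c))
im,d,c=cap('scene'); cv2.imwrite('pics/s16c.png',cv2.resize(im[80:270,210:360],None,fx=3,fy=3,interpolation=cv2.INTER_CUBIC)); print(proj([mouth+.045*cz,mouth],c))
E
```

```text
t 17.45 q [ 0.491 -0.489 -0.816  0.242 -0.758 -0.47 ] tcp [ 0.4258 -0.0542  0.2974] rpy [-2.6166 -0.     -1.4151] F [-0.2  -0.6  -0.99] w 0.896
wrist exp knobtop, mouth [[252.14482461 191.24658357]
 [252.43092205 179.86104064]]
[[307.32559344 130.2186037 ]
 [298.61649653 145.18558786]]
```

View pics/w16c.png

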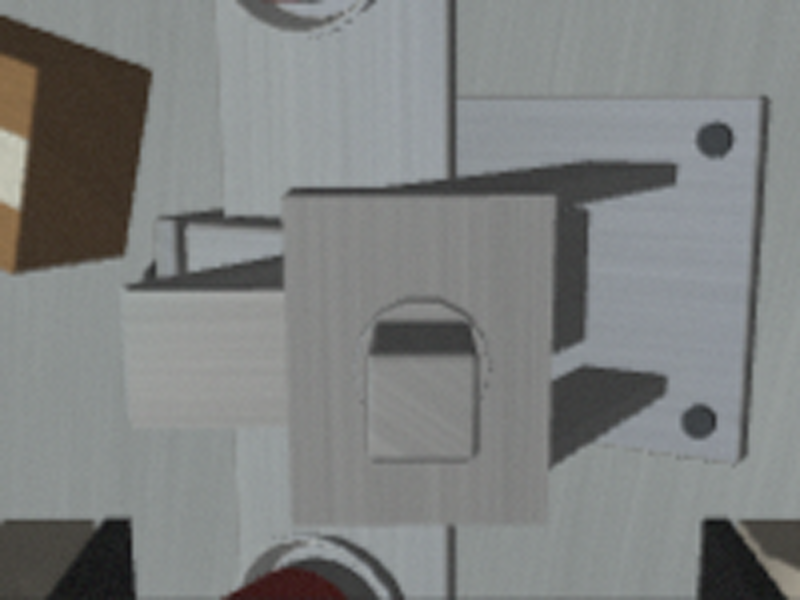

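View pics/s16c.png

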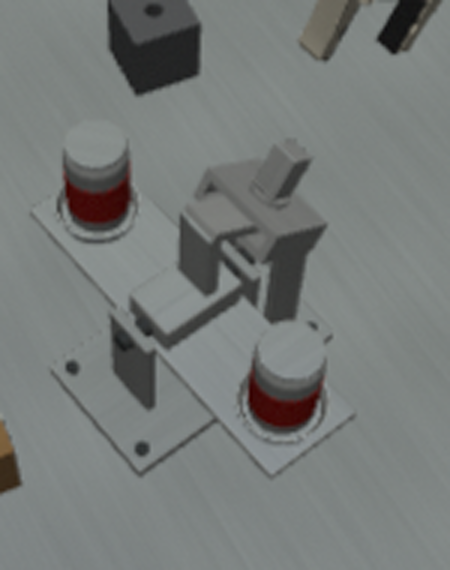

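The collar sits flush on the plate, at about (425,340) in the wrist crop. One numeric check on level and on the bystanders, then I hand in.

```bash
python3 - <<'E'
from h import *
im,d,c=cap('top','top9'); P=cloud(d,c); X,Y,Z,cz,mouth,Rm=stand(); o=np.array([.5755,-.0305,0]); Q=(P-o); xs=Q@X; ys=Q@Y; z=P[...,2]; ok=d>0
for n,y0 in [('L',.12),('R',-.12)]:
    m=ok&(abs(xs)<.05)&(abs(ys-y0)<.05)&(z>.182)&(z<.2); print(n,m.sum(),'top z',np.median(z[m]),'x,y',(xs[m].min()+xs[m].max())/2,(ys[m].min()+ys[m].max())/2)
for n,a,b in [('L',.05,.08),('R',-.08,-.05)]:
    m=ok&(abs(xs)<.035)&(ys>a)&(ys<b)&(z>.07)&(z<.13); print('deck',n,np.median(z[m]))
a=cv2.imread('pics/top0.png'); print('diff away', [(int((cv2.absdiff(a,im).max(2)[y0:y1,x0:x1]>40).sum())) for x0,x1,y0,y1 in [(110,155,170,215),(370,450,95,205),(160,190,120,190),(245,360,105,180)]])
print(env.read_state()['force'])
print(env.finish_job())
E
```

```text
L 262 top z 0.1874750539253247 x,y -0.0017726509372704858 0.12137195169359881
R 262 top z 0.18824583834554542 x,y -0.0033654659460445706 -0.11815523512570726
deck L 0.09453389946302027
deck R 0.09509885933876738
diff away [0, 0, 0, 0]
[ 0.27634489  0.30385449 -0.46058944]
the job is handed in; nothing more can be done
None
```

I stood the spare tin in the right pocket, which brought the tray level. I then took the lock pin from the parking block and pushed it through the bracket and tongue until its collar met the bracket, released it and backed away. I handed the job in about 17.5 s into the 58 s limit; it gives no verdict.

- **Tins and tray:** The tin tops differ by 0.8 mm and the deck heights on the two sides by 0.6 mm, so the tilt is under about 0.005 rad. Both tins sit within about 4 mm of their pocket centres.
- **Pin:** At the end of the push the wrist felt about 22 N along the axis, within 0.2 mm of the depth I expected. The force fell to zero on release, and pictures show the collar flush on the plate.
- **Other goods:** The top picture shows no change around the bystanders, and the gripper touches nothing.
- **One disagreement:** The wrist camera's calibration was about 2 mm off sideways from where the held pin appeared. I aligned the pin by its position relative to the hole in the images instead.

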